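Lay a bottle in the bottling jig and lock it under the retaining bar

TASK

Pick up the standing amber bottle and lay it gently on its side in the sloping V cradle of the jig, with its base down at the stop plate. Then lay the white retaining bar across the jig's two posts, over the bottle: tuck one end (either one) under the red hook, and set the other end down in the open fork inside its end stop (do not drop it), so that the bar rests level and fully down on both posts with its blue grip on top. Leave everything else on the bench where it is.

Things in the scene. Friction and masses are not known exactly. Their poses are not given: they have to be found in the camera images.
- bottle: Capped amber bottle, starts standing on the bench. 54 mm diameter straight body up to 115 mm, then shoulder and 22 mm neck, white cap; 190 mm tall, about 0.35 kg. Origin: centre of its base; z runs along the bottle from base to cap.
- bar: White plastic retaining bar, starts flat on the bench, grip up. 200 mm long (its y), 22 mm wide (x), 14 mm thick (z). In the middle of its top stands a blue grip rib 60 mm long (y), 14 mm wide (x), 30 mm high (top at z = 44 mm). Origin: centre of the bar's underside; z up. Both ends are alike. About 0.18 kg.
- jig: Jig screwed to the bench: aluminium base plate 10 mm thick, x -120 to 70 mm, y -135 to 135 mm. Origin: on the bench, under the line between the two white posts; z up. y runs from the fork post (y -94 mm) to the hook post (y +94 mm); each post is 44 mm in x and reaches from 80 to 120 mm out in y. Highest point: top of the red hook, 128 mm above the bench. The cradle lies between the posts.
- cradle: Sloping V cradle in the jig. Origin: where the bottle's base centre belongs, on the stop plate (jig x 37.6 mm, 45 mm up). x runs down the slope (20 degrees, towards jig +x): the laid bottle's z points along -x. y as the jig's. Two blue saddles, 12 mm thick, 64 mm wide, carry the body 25 and 100 mm from its base; between them fingers fit beside it. Stop plate: 60 mm wide, at x 0 to 6 mm.
- bar_seat (a point): Midway between the posts at the height of their sills, 96 mm above the bench; the bar's origin belongs here, up to 13 mm either way along y. Axes as the jig's; the bar lies along y, about 5 mm above the laid bottle. The dark end stops of both posts sit on one clamped yoke: always 204 mm apart, but left anywhere up to 11 mm off centre along y, not measured: feel for it.
- hook (a point): Middle of the bar's place on the hook post's sill (height 96 mm). The sill starts at jig y 80 mm; the dark end stop's face stands at 102 mm, give or take 11 mm. Side cheeks leave a slot 30 mm wide (x). The red hook plate, 8 mm thick, covers the whole sill, its underside 24 mm above it: this pocket is open only towards the other post.
- fork (a point): Middle of the bar's place on the fork post's sill (height 96 mm). The sill starts at jig y -80 mm; the dark end stop's face stands at -102 mm, give or take 11 mm (shifted with the hook's). Open at the top; side cheeks 30 mm apart and the end stop are 20 mm high above the sill: the bar's end must be lifted over the stop while its other end is under the hook.
- pear_a: Bystander: green pear standing upright, 64 mm across, 80 mm tall. Origin: centre of its underside.
- pear_b: Bystander: reddish-brown pear standing upright, 64 mm across, 80 mm tall. Origin: centre of its underside.
- jar: Bystander: glass jar with brass lid, 72 mm across, 85 mm tall. Origin: centre of its underside.
- label_roll: Bystander: roll of paper labels standing on its end, 96 mm across, 50 mm tall. Origin: centre of its underside.
- cup: Bystander: blue mug, 76 mm across, 85 mm tall. Origin: centre of its underside.
- wedger: Bystander: steel fruit-wedger ring with blades, 90 mm across, 35 mm tall. Origin: centre of its underside.
- scraper: Bystander: kitchen spatula, 200 mm long, lying flat. Origin: under its middle, on the bench.
Mind the look-alikes: they are no part of the job. What is shaped like the bottle but turquoise is not meant. What is shaped like the bar but black is not meant.

How it is judged:
By the outcome, as a careful person would: the job done as asked, in the order asked, and still so for the second after the job is handed in, with the robot touching nothing.
It also fails if it takes over 64 s, if anything falls off the work surface, if the arm or the gripper's body presses on something with over 40 N, if the wrist force passes 120 N, or if a joint passes its speed limit or range.

ROBOT

A 7-joint arm with a two-finger parallel gripper is mounted at the origin on the work surface. World frame = base frame: x ahead of the robot, y to its left, z up, the work surface at z = 0. Lengths are in m, angles in rad, forces in N, time in s.
With the tool pointing down it reaches from about 0.425 to 0.925 m from the base axis. Payload 6.8 kg.
Tool frame: the origin (TCP) lies midway between the tips of the shut fingers; the grasp point (between the pads) lies 19 mm behind it (bot.pinch_z is the distance from the TCP to the grasp point, in m); z points along the fingers, y is the line along which they close (so a half turn about z gives the same grasp; the last joint's range is limited). The gripper opens to 85 mm and grips with 20 to 120 N. Pads are 22 mm wide; open, the fingers measure 114 mm over their backs; the gripper's body (76 mm by 85 mm) begins 54 mm behind the grasp point. The pads swing forward as they close: fully open they stand 13 mm farther back than shut.
Start: joints at [-1.346, 0.477, 0.022, 1.555, -0.011, 1.109, -0.083], TCP at [0.221, 0.638, 0.231] pointing down, gripper open.
Joint ranges: [-2.96, 2.96], [-0.34, 2.1], [-1.41, 1.46], [0.24, 2.44], [-1.37, 4.51], [0.17, 1.92], [-2.96, 2.96]. Speed limits (rad/s): [2.39, 2.39, 3.14, 3.14, 3.14, 3.14, 3.14].

INTERFACE

Orientations are given as a unit quaternion [w, x, y, z].
In Python, from station import bot, imaging gives the robot as it stands. The module is installed in compiled form; this text tells all that it offers.
- The arm moves only by the tool carry_out, never from a script. Its argument "targets" is a list of rows, each a list of 5 numbers: the shift along the tool's x, y, z in cm, then the turn about the tool's z in degrees, then the opening, from -1 (shut) to 1 (fully open). In form: [[x, y, z, yaw, gripper], ...]. A call has 1 to 12 rows; each row shifts and turns the commanded pose from where the row before left it, along the tool's axes as they then stand; what a row does not reach is not made up. A row lasts 1/10 s, in which the tool goes at most 50 mm and 8.59 degrees, less where a joint would pass 70% of its speed; a pose out of reach is approached as far as the arm can. A call is refused whole if a number of a shift passes 5 or a number of a turn 8.59, either way. A call with a gripper value outside its range is refused whole. The fingers move at their own pace and stop on an object; "force" is the grip in N (left out, the last holds). Time passes only in rows, so rows that do not move let the fingers close. It gives the time, the measured TCP pose, the force, the opening and the grip force at its end, in the units of the state.
- bot.get_obs(): the state, without advancing time (a new reading comes with each control period).
- imaging.read_camera(name): name is "scene" or "top" or "wrist"; returns the picture (384x512x3 uint8, red, green, blue); there is no depth.
- imaging.calibration(name): a dict with "fx", "fy", "cx", "cy" (pixels), "extrinsics" (4x4, takes a point from world to camera coordinates). Camera axes: x right, y up, looking along -z (the intrinsics and any distortion apply to the point x, -y, -z); pixel columns grow to the right and rows downward; lengths in m; the calibration is good to about 2 mm. A picture is of the moment at which its call begins: read the wrist's pose just before it. calibration takes no time and is no camera call; for the wrist camera it gives the pose at the moment of the call.
- bot.hand_in(): hands the job in; it is judged then, once.
The state is a dict: "t": time; "q": joint angles; "joint_vel": joint speeds; "joint_torque": joint torques, N m; "eef_pos": TCP position; "tool_rot": TCP orientation; "contact_force": force on the tool from outside, world axes, zero at the start; "torque": the same for the moment, N m; "gripper_width": opening from 0.0 (shut) to 1.0 (fully open); "grasp_force": force on a finger pad.
Only numpy, scipy, OpenCV 4.12 (cv2) and the standard library are available. Lean on these libraries where they do the work, as an engineer would, in place of code of your own. Each camera call takes 0.05 s, during which the arm holds its last target. There are 200 camera calls.

## Working session

There is one attempt and no reset: what is moved stays moved. The work goes in short steps, Python scripts to look and compute and a tool call to move; the robot and the scene stay as the last step left them, time stands still between calls to the robot, and variables do not carry over. Pictures are saved under pics/ and viewed, at most 10 in all, crops included, and the job is handed in when it is done.

Besides the shell and the picture viewer there is one more tool, called after "Emit:" as a command line: name --pt "numbers of a row" for each row, then --argument value for the rest. carry_out: Moves the arm, as the interface text tells. Its arguments: {"type":"object","properties":{"targets":{"type":"array"},"force":{"type":"number"}},"required":["targets"]}

```bash
mkdir -p pics
python3 - <<'E'
from station import bot, imaging
import cv2,json
o=bot.get_obs();print(o)
for n in ("scene","top"):
    im=imaging.read_camera(n);cv2.imwrite(f"pics/{n}0.png",cv2.resize(im[:,:,::-1],(800,600),interpolation=cv2.INTER_CUBIC))
    c=imaging.calibration(n);print(n,c)
cv2.imwrite("pics/wr0.png",imaging.read_camera("wrist")[:,:,::-1]);print(imaging.calibration("wrist"),bot.pinch_z)
E
```

```text
{'t': 0.0, 'q': array([-1.34609336,  0.47780495,  0.02236757,  1.55645278, -0.01150307,
        1.10926532, -0.08311325]), 'joint_vel': array([-1.67165768e-04, -1.53548947e-04,  1.04135163e-03,  6.30301182e-05,
       -7.24105054e-04, -3.68319096e-04,  1.42480590e-03]), 'joint_torque': array([-1.00338426e-06, -5.96441317e+01,  1.60757158e+00, -2.81188685e+01,
        1.23377703e-02,  9.19958402e-03, -9.65452891e-07]), 'eef_pos': array([0.22035691, 0.63740304, 0.23032243]), 'tool_rot': array([-7.77502581e-05,  1.65643313e-01,  9.86185318e-01, -8.97555759e-04]), 'contact_force': array([-1.12622573,  0.10832085,  0.80282849]), 'torque': array([ 0.04604637,  0.0079067 , -0.00757178]), 'grasp_force': 0.0, 'gripper_width': 1.0015789517417009}
scene {'fx': 367.33902989015195, 'fy': 367.33902989015195, 'cx': 255.61401955953463, 'cy': 194.36356544095327, 'extrinsics': array([[-0.70782303,  0.70621313, -0.01579786,  0.32292542],
       [-0.60491347, -0.59444023,  0.52983064,  0.3269005 ],
       [ 0.36478247,  0.38458267,  0.84795632, -1.57536177],
       [ 0.        ,  0.        ,  0.        ,  1.        ]])}
top {'fx': 365.7197143295008, 'fy': 365.7197143295008, 'cx': 254.19188414682228, 'cy': 192.66582031793195, 'extrinsics': array([[ 0.01799085, -0.9997059 , -0.01626195,  0.06123626],
       [ 0.99633523,  0.01656517,  0.08391489, -0.52193731],
       [-0.08362083, -0.01771206,  0.99634022, -1.07799603],
       [ 0.        ,  0.        ,  0.        ,  1.        ]])}
{'fx': 320.8411501813453, 'fy': 320.8411501813453, 'cx': 256.831728072923, 'cy': 191.09426761841024, 'extrinsics': array([[ 0.32722722,  0.94494506, -0.00108644, -0.6730747 ],
       [-0.90961998,  0.31468258, -0.27123121,  0.03516377],
       [-0.2559567 ,  0.08974248,  0.96251361, -0.3803343 ],
       [ 0.        ,  0.        ,  0.        ,  1.        ]])} 0.0187
```

View pics/scene0.png

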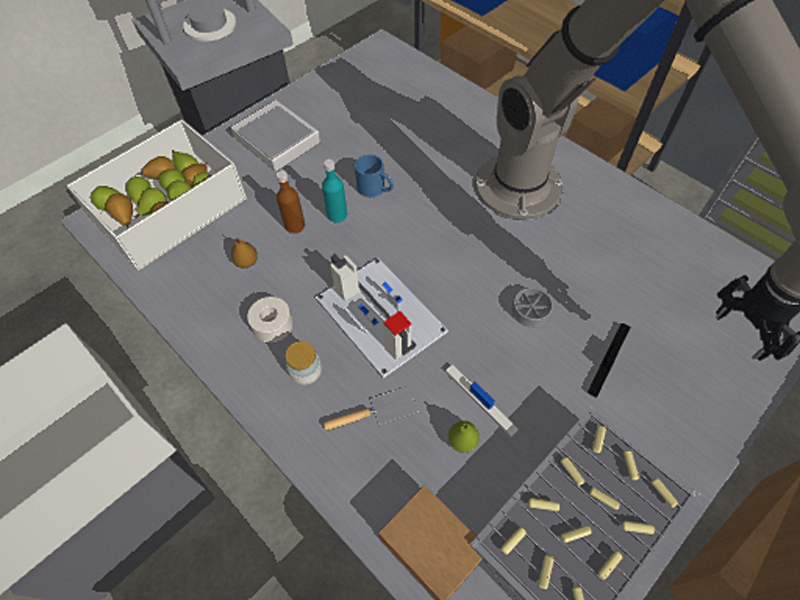

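View pics/top0.png

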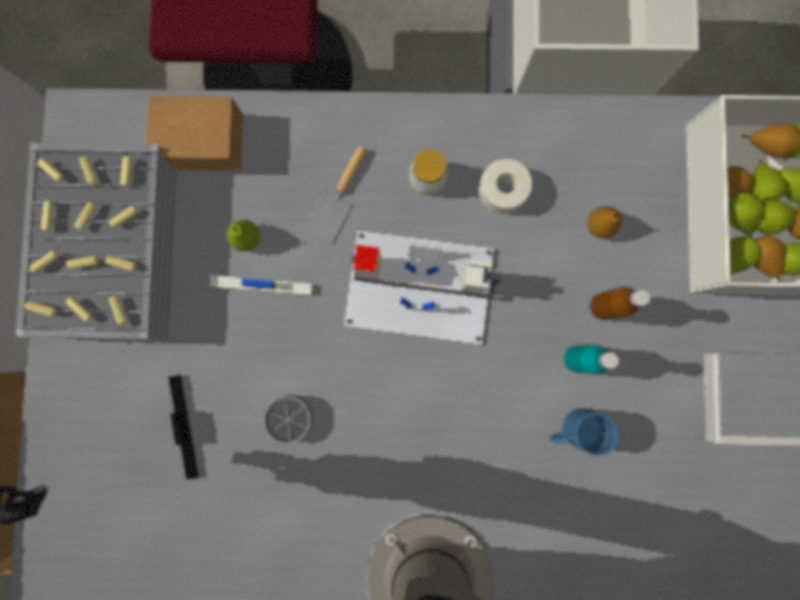

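The scene view (800 px) shows two bottles: amber at (290,205) and turquoise at (334,192). The amber one is meant, because the turquoise one is the named look-alike. There are also two bars: white with a blue rib at (480,398) and black at (610,360). The white one is meant. In the top view the amber bottle is at (615,302), the white bar at (262,285) and the jig at (420,287). I'll confirm both in enlarged crops.

Run:
```python
import cv2,numpy as np
def crop(n,x,y,w,h,k):
    im=cv2.imread(f"pics/{n}0.png"); im=cv2.resize(im,(512,384),interpolation=cv2.INTER_AREA)
    c=cv2.resize(im[y:y+h,x:x+w],None,fx=k,fy=k,interpolation=cv2.INTER_CUBIC)
    for i in range(0,w,10):
        cv2.line(c,(i*k,0),(i*k,4 if (x+i)%50 else 12),(0,255,255),1)
    for i in range(0,h,10): cv2.line(c,(0,i*k),(4 if (y+i)%50 else 12,i*k),(0,255,255),1)
    return c
a=crop("top",130,140,200,85,4); b=crop("top",350,160,80,85,3)   
c=crop("scene",160,90,180,190,3)
cv2.imwrite("pics/cropA.png",a)
can=np.zeros((600,800,3),np.uint8); can[:570,:540]=c; can[:255,545:785]=b
cv2.imwrite("pics/cropB.png",can)
```

```text
(no output)
```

View pics/cropA.png

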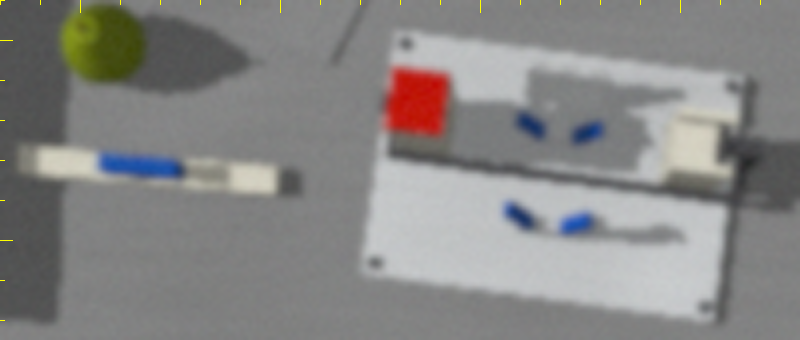

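View pics/cropB.png

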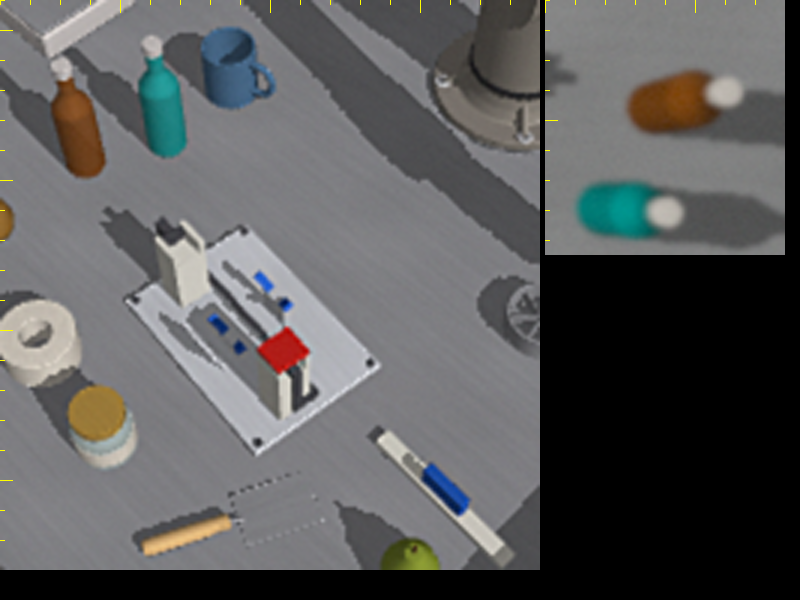

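```bash
cat > h.py <<'E'
import numpy as np
from station import bot, imaging
from scipy.optimize import least_squares
from scipy.spatial.transform import Rotation as R
C={n:imaging.calibration(n) for n in("top","scene")}
def proj(c,P):
    p=np.atleast_2d(P)@c["extrinsics"][:3,:3].T+c["extrinsics"][:3,3]
    return np.c_[c["cx"]+c["fx"]*p[:,0]/-p[:,2], c["cy"]-c["fy"]*p[:,1]/-p[:,2]]
def tri(obs):  # [(cal,(u,v))]
    r=least_squares(lambda X:np.concatenate([proj(c,X)[0]-uv for c,uv in obs]),[.6,0,.1]);return r.x,np.sqrt((r.fun**2).mean())
def fitpose(obs,x0,z=True): # obs [(cal, local pts, uv)] -> x,y,yaw,z
    def f(s):
        Rm=R.from_euler('z',s[2]).as_matrix();t=[s[0],s[1],s[3] if z else 0]
        return np.concatenate([(proj(c,np.array(L)@Rm.T+t)-uv).ravel() for c,L,uv in obs])
    r=least_squares(f,x0);return r.x,np.sqrt((r.fun**2).mean())
E
cat > m.py <<'E'
from h import *
T=lambda l:np.array([[130+a/4,140+b/4] for a,b in l]); S=lambda l:np.array([[160+a/3,90+b/3] for a,b in l])
tl,tr,br,bl=[.07,.135,.01],[.07,-.135,.01],[-.12,-.135,.01],[-.12,.135,.01]
obs=[(C["top"],[tl,tr,br,bl],T([(395,32),(745,75),(718,322),(360,275)])),(C["scene"],[tr,br,bl,tl],S([(124,300),(245,226),(381,366),(258,454)]))]
print("jig",fitpose(obs,[.6,0,0,0]))
for n in (0,1): print(fitpose(obs[n:n+1],[.6,0,0,0],False))
print("hook ctr",tri([(C["top"],T([(418,102)])[0]),(C["scene"],S([(284,349)])[0])]))
print("cap",tri([(C["top"],np.array([410,190.7])),(C["scene"],np.array([180.5,111]))]))
print("turq cap",tri([(C["top"],np.array([390.2,230.8])),(C["scene"],np.array([210.5,104.5]))]))
x,y,h=.011,.1,.014
e=[[x,y,h],[x,-y,h],[-x,-y,h],[-x,y,h]]
r=[[.007,.03,.044],[.007,-.03,.044],[-.007,-.03,.044],[-.007,.03,.044]]
obs=[(C["top"],e,T([(18,145),(300,170),(298,195),(18,173)])),(C["top"],r,T([(99,152),(184,160),(181,179),(98,170)])),
 (C["scene"],[r[2],r[3],r[0],r[1]],S([(432,463),(469,500),(460,514),(423,473)])),(C["scene"],[e[1],e[0],e[3]],S([(368,435),(500,566),(514,551)]))]
print("bar",fitpose(obs,[.6,.3,0,0]))
for n,u in dict(pearb=(605,222),jar=(430,175),roll=(505,185),cup=(590,432),peara=(243,235),wedger=(289,418)).items():
    print(n,least_squares(lambda X:proj(C["top"],[X[0],X[1],.04])[0]-np.array(u)/1.5625,[.6,0]).x.round(3))
E
python3 m.py
```

```text
jig (array([ 0.57525731,  0.02563147, -0.11134117, -0.01014824]), np.float64(0.5953488757112815))
(array([ 0.57461484,  0.0245741 , -0.11079582,  0.        ]), np.float64(0.2735079804139187))
(array([ 0.57863952,  0.03223854, -0.11297636,  0.        ]), np.float64(0.4258099397796929))
hook ctr (array([0.5861634 , 0.12544962, 0.11865131]), np.float64(0.4210357307087832))
cap (array([ 0.51808616, -0.32783787,  0.18720533]), np.float64(0.24635204726875407))
turq cap (array([ 0.41566279, -0.27846978,  0.1814893 ]), np.float64(0.2792283098990443))
bar (array([ 0.54895945,  0.33731148, -0.06468752, -0.01326133]), np.float64(1.5101670681285533))
pearb [ 0.677 -0.323]
jar [0.764 0.011]
roll [ 0.747 -0.133]
cup [ 0.282 -0.291]
peara [0.642 0.369]
wedger [0.297 0.268]
```

```bash
cat >> h.py <<'E'
def state():
    o=bot.get_obs();w,x,y,z=o["tool_rot"];M=R.from_quat([x,y,z,w]).as_matrix()
    return o,o["eef_pos"],np.degrees(np.arctan2(M[1,1],M[0,1])),M   # yaw = world angle of tool y
def plan(wps,start=None):
    """wps: (x,y,z,yawdeg,grip,n rows); prints rows in tool axes cm/deg"""
    _,p,a,_=state()
    if start is not None:p,a=np.array(start[:3]),start[3]
    p=np.array(p,float)
    for x,y,z,yaw,g,n in wps:
        d=(np.array([x,y,z])-p)/n;dy=-((yaw-a+180)%360-180)/n;rows=[]
        for i in range(n):
            t=np.radians(a);ty=np.array([np.cos(t),np.sin(t),0]);tz=np.array([0,0,-1.]);tx=np.cross(ty,tz)
            s=np.array([d@tx,d@ty,d@tz])*100;s=np.round(s,1 if n>1 else 2);dr=round(dy,1)
            rows.append([*[float(v)+0. for v in s],dr,g]);p=p+(s[0]*tx+s[1]*ty+s[2]*tz)/100;a-=dr
        print(rows);print(' ->',p.round(4),round(a,2))
E
python3 - <<'E'
from h import *
_,p,a,_=state();print(p,a)
plan([(.45,.45,.3,80,1,10),(.50,.20,.32,83.6,1,8),(.50,.02,.32,83.6,1,6)])
c=imaging.calibration("wrist");E=c["extrinsics"];print("cam",-E[:3,:3].T@E[:3,3])
E
```

```text
[0.22038305 0.63754344 0.23057281] 70.93238056788609
[[-2.8, -1.0, -0.7, np.float64(-0.9), 1], [-2.8, -1.1, -0.7, np.float64(-0.9), 1], [-2.7, -1.1, -0.7, np.float64(-0.9), 1], [-2.7, -1.2, -0.7, np.float64(-0.9), 1], [-2.7, -1.2, -0.7, np.float64(-0.9), 1], [-2.7, -1.2, -0.7, np.float64(-0.9), 1], [-2.7, -1.3, -0.7, np.float64(-0.9), 1], [-2.7, -1.3, -0.7, np.float64(-0.9), 1], [-2.6, -1.4, -0.7, np.float64(-0.9), 1], [-2.6, -1.4, -0.7, np.float64(-0.9), 1]]
 -> [0.4498 0.4496 0.3006] 79.93
[[-1.2, -3.0, -0.2, np.float64(-0.5), 1], [-1.1, -3.0, -0.2, np.float64(-0.5), 1], [-1.1, -3.0, -0.2, np.float64(-0.5), 1], [-1.1, -3.0, -0.2, np.float64(-0.5), 1], [-1.1, -3.0, -0.2, np.float64(-0.5), 1], [-1.0, -3.0, -0.2, np.float64(-0.5), 1], [-1.0, -3.0, -0.2, np.float64(-0.5), 1], [-1.0, -3.0, -0.2, np.float64(-0.5), 1]]
 -> [0.5001 0.1996 0.3166] 83.93
[[-0.3, -3.0, -0.1, np.float64(0.1), 1], [-0.3, -3.0, -0.1, np.float64(0.1), 1], [-0.3, -3.0, -0.1, np.float64(0.1), 1], [-0.3, -3.0, -0.1, np.float64(0.1), 1], [-0.3, -3.0, -0.1, np.float64(0.1), 1], [-0.3, -3.0, -0.1, np.float64(0.1), 1]]
 -> [0.4982 0.0187 0.3226] 83.33
cam [0.15488492 0.65908533 0.3748832 ]
```

Emit:
carry_out --pt "-2.8 -1.0 -0.7 -0.9 1" --pt "-2.8 -1.1 -0.7 -0.9 1" --pt "-2.7 -1.1 -0.7 -0.9 1" --pt "-2.7 -1.2 -0.7 -0.9 1" --pt "-2.7 -1.2 -0.7 -0.9 1" --pt "-2.7 -1.2 -0.7 -0.9 1" --pt "-2.7 -1.3 -0.7 -0.9 1" --pt "-2.7 -1.3 -0.7 -0.9 1" --pt "-2.6 -1.4 -0.7 -0.9 1" --pt "-2.6 -1.4 -0.7 -0.9 1"

```text
t: 1.15
eef_pos: [0.4506, 0.4489, 0.3013]
tool_rot: [-0.0, 0.087, 0.996, -0.0]
contact_force: [-0.2, 0.3, -0.4]
gripper_width: 0.998
grasp_force: 0.0
```

Emit:
carry_out --pt "-1.2 -3 -0.2 -0.5 1" --pt "-1.1 -3 -0.2 -0.5 1" --pt "-1.1 -3 -0.2 -0.5 1" --pt "-1.1 -3 -0.2 -0.5 1" --pt "-1.1 -3 -0.2 -0.5 1" --pt "-1 -3 -0.2 -0.5 1" --pt "-1 -3 -0.2 -0.5 1" --pt "-1 -3 -0.2 -0.5 1" --pt "0 0 0 0 1" --pt "0 0 0 0 1"

```text
t: 2.15
eef_pos: [0.5003, 0.1995, 0.3173]
tool_rot: [-0.0, 0.054, 0.999, 0.0]
contact_force: [0.2, 0.1, 0.4]
gripper_width: 1.002
grasp_force: 0.0
```

Run:
```python
from h import *
import cv2,pickle
_,p,a,_=state();c=imaging.calibration("wrist");im=imaging.read_camera("wrist");cv2.imwrite("pics/w1.png",im[:,:,::-1]);pickle.dump(c,open("w1.pkl","wb"));print(p,a)
```

```text
[0.50027876 0.19952649 0.31728411] 83.83164678326823
```

Emit:
carry_out --pt "-0.3 -3 0 0.1 1" --pt "-0.3 -3 0 0.1 1" --pt "-0.3 -3 0 0.1 1" --pt "-0.3 -3 0 0.1 1" --pt "-0.3 -3 0 0 1" --pt "-0.3 -3 0 0 1" --pt "0 0 0 0 1" --pt "0 0 0 0 1"

```text
t: 3.0
eef_pos: [0.4984, 0.0202, 0.3172]
tool_rot: [-0.0, 0.056, 0.998, 0.0]
contact_force: [0.7, 0.3, -0.3]
gripper_width: 1.004
grasp_force: 0.0
```

Run:
```python
from h import *
import cv2,pickle
_,p,a,_=state();c=imaging.calibration("wrist");im=imaging.read_camera("wrist");cv2.imwrite("pics/w2.png",im[:,:,::-1]);pickle.dump(c,open("w2.pkl","wb"));print(p,a)
a=cv2.imread("pics/w1.png");b=im[:,:,::-1]
cv2.imwrite("pics/w12.png",np.hstack([cv2.resize(a,(400,300)),cv2.resize(b,(400,300))]))
cv2.imwrite("pics/w2b.png",cv2.resize(b,(800,600),interpolation=cv2.INTER_CUBIC))
```

```text
[0.49842133 0.02021086 0.31719946] 83.57551180549315
```

View pics/w2b.png

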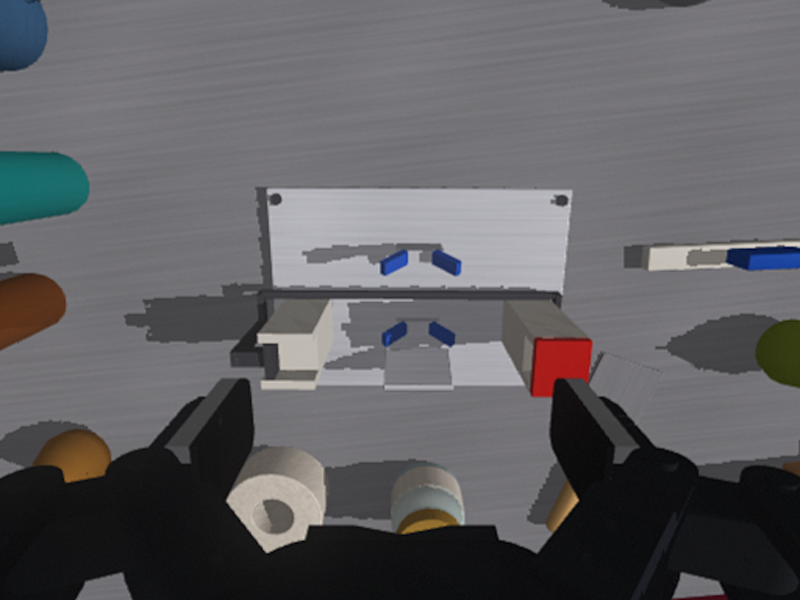

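Wrist view w2 (800 px): jig plate near corners at (270,190) and (572,190). The red hook plate covers (535,338)–(591,397), and the fork's dark end stop has its inner face at u≈278, rows 345–378. The stop plate is at (385–452,348–388). The amber bottle is at (30,310), the turquoise one at (40,187), and the white bar at (640–800,255).

Run:
```python
from h import *
import pickle,cv2
c=pickle.load(open("w2.pkl","rb"));k=1.5625
obs=[(c,[[-.12,-.135,.01],[-.12,.135,.01]],np.array([(270,189),(572,190)])/k),
(c,[[-.022,.08,.128],[-.022,.12,.128],[.022,.12,.128],[.022,.08,.128]],np.array([(534.5,338),(590,338),(591.5,397),(533,396)])/k)]
for z in(True,False):
    s,r=fitpose(obs,[.57,.02,-.1,0],z);print("jig",s,r)
s,r=fitpose(obs,[.57,.02,-.1,0],False)
Rm=R.from_euler('z',s[2]).as_matrix()
f=lambda X:proj(c,Rm@[X[0],X[1],.116]+[s[0],s[1],0])[0]
for u in [(278,345),(278,378),(262,345),(264,378)]:print("stop jig xy",least_squares(lambda X:f(X)-np.array(u)/k,[0,-.1]).x.round(4))
# stop plate top edge
for x,y,z in [(.0376,-.03,.045),(.0376,.03,.045),(-.0,-.094,.096),(.07,.1,.01)]: print((proj(c,Rm@[x,y,z]+[s[0],s[1],0])[0]*k).round(1))
plan([(.50,-.15,.33,83.6,.6,6),(.47,-.315,.33,83.6,.6,6)])
```

```text
jig [ 0.57812552  0.02761758 -0.11210352 -0.00441833] 1.2631994764446497
jig [ 0.57666292  0.02662532 -0.11159575  0.        ] 1.4466431171570113
stop jig xy [-0.0136 -0.1068]
stop jig xy [ 0.0128 -0.1086]
stop jig xy [-0.0136 -0.1186]
stop jig xy [ 0.0128 -0.1191]
[385.9 369.8]
[452.7 369.8]
[301.6 352.1]
[519.4 385.6]
[[-0.3, -2.8, -0.2, np.float64(0.0), 0.6], [-0.3, -2.8, -0.2, np.float64(0.0), 0.6], [-0.3, -2.8, -0.2, np.float64(0.0), 0.6], [-0.3, -2.8, -0.2, np.float64(0.0), 0.6], [-0.3, -2.8, -0.2, np.float64(0.0), 0.6], [-0.3, -2.8, -0.2, np.float64(0.0), 0.6]]
 -> [ 0.4978 -0.148   0.3291] 83.67
[[0.2, -2.8, 0.0, np.float64(0.0), 0.6], [0.2, -2.8, 0.0, np.float64(0.0), 0.6], [0.2, -2.8, 0.0, np.float64(0.0), 0.6], [0.2, -2.8, 0.0, np.float64(0.0), 0.6], [0.2, -2.8, 0.0, np.float64(0.0), 0.6], [0.2, -2.8, 0.0, np.float64(0.0), 0.6]]
 -> [ 0.4673 -0.3136  0.3291] 83.67
```

Emit:
carry_out --pt "-0.3 -2.8 -0.2 0 0.6" --pt "-0.3 -2.8 -0.2 0 0.6" --pt "-0.3 -2.8 -0.2 0 0.6" --pt "-0.3 -2.8 -0.2 0 0.6" --pt "-0.3 -2.8 -0.2 0 0.6" --pt "-0.3 -2.8 -0.2 0 0.6" --pt "0.2 -2.8 0 0 0.6" --pt "0.2 -2.8 0 0 0.6" --pt "0.2 -2.8 0 0 0.6" --pt "0.2 -2.8 0 0 0.6" --pt "0 0 0 0 0.6" --pt "0 0 0 0 0.6"

```text
t: 4.25
eef_pos: [0.4777, -0.2588, 0.329]
tool_rot: [-0.0, 0.056, 0.998, 0.0]
contact_force: [-0.1, -0.3, -0.1]
gripper_width: 0.8
grasp_force: 0.0
```

Run:
```python
from h import *
import cv2,pickle
_,p,a,_=state();c=imaging.calibration("wrist");im=imaging.read_camera("wrist");b=im[:,:,::-1];cv2.imwrite("pics/w3.png",b);pickle.dump(c,open("w3.pkl","wb"));print(p,a)
cv2.imwrite("pics/w3b.png",cv2.resize(b,(800,600),interpolation=cv2.INTER_CUBIC))
```

```text
[ 0.47765982 -0.25882678  0.32896686] 83.61529824060752
```

View pics/w3b.png

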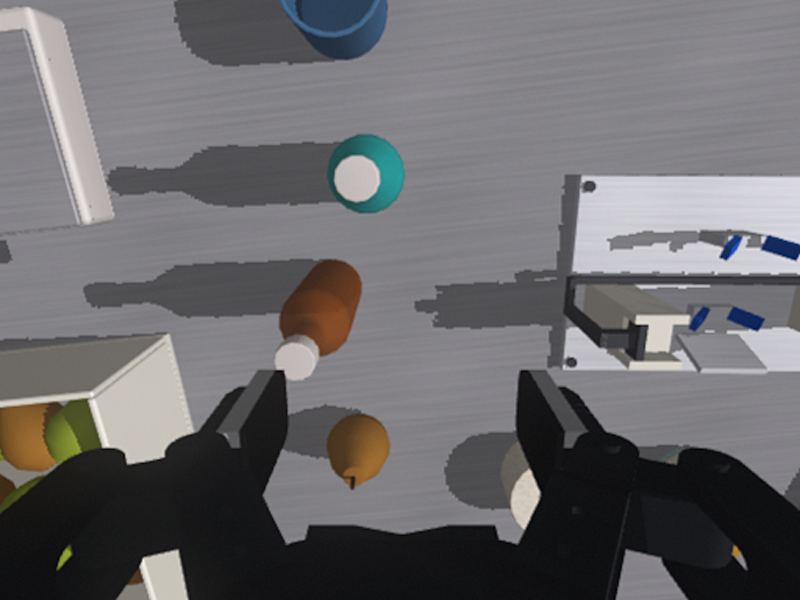

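Wrist view w3: amber bottle's cap top is at (296,358) and its base circle centre at about (334,288). The turquoise bottle is at (365,173), pear_b at (358,447), and the crate is at lower left.

Run:
```python
from h import *
import pickle
c=pickle.load(open("w3.pkl","rb"));k=1.5625
g=lambda u,z:least_squares(lambda X:proj(c,[X[0],X[1],z])[0]-np.array(u)/k,[.5,-.3]).x.round(4)
for n,u,z in [("cap",(296,358),.19),("base",(334,288),.0),("turq",(356,178),.19),("crate",(165,335),.1),("pearb",(355,470),.07)]:print(n,g(u,z))
print("tri",tri([(c,np.array((296,358))/k),(C["top"],np.array([410,190.7])),(C["scene"],np.array([180.5,110]))]))
b=[(g((296,358),.19)[0]+g((334,288),0)[0])/2,(g((296,358),.19)[1]+g((334,288),0)[1])/2];print(b)
```

```text
cap [ 0.5181 -0.3288]
base [ 0.5232 -0.3309]
turq [ 0.4168 -0.2781]
crate [ 0.522  -0.4525]
pearb [ 0.6804 -0.3257]
tri (array([ 0.51769849, -0.32824486,  0.190941  ]), np.float64(0.3618830783806046))
[np.float64(0.5206500000000001), np.float64(-0.32985)]
```

Run:
```python
from h import *
plan([(.519,-.329,.329,83.6,.2,3),(.519,-.329,.135,83.6,.2,6)])
```

```text
[[-1.6, -2.2, 0.0, np.float64(0.0), 0.2], [-1.6, -2.2, 0.0, np.float64(0.0), 0.2], [-1.6, -2.2, 0.0, np.float64(0.0), 0.2]]
 -> [ 0.5183 -0.3291  0.329 ] 83.69
[[0.0, 0.0, 3.2, np.float64(0.0), 0.2], [0.0, 0.0, 3.2, np.float64(0.0), 0.2], [0.0, 0.0, 3.2, np.float64(0.0), 0.2], [0.0, 0.0, 3.2, np.float64(0.0), 0.2], [0.0, 0.0, 3.2, np.float64(0.0), 0.2], [0.0, 0.0, 3.2, np.float64(0.0), 0.2]]
 -> [ 0.5183 -0.3291  0.137 ] 83.69
```

Emit:
carry_out --pt "-1.6 -2.2 0 0 0.2" --pt "-1.6 -2.2 0 0 0.2" --pt "-1.7 -2.2 0 0 0.2" --pt "0 0 2 0 0.2" --pt "0 0 3 0 0.2" --pt "0 0 3 0 0.2" --pt "0 0 3 0 0.2" --pt "0 0 3 0 0.2" --pt "0 0 3 0 0.2" --pt "0 0 2.4 0 0.2" --pt "0 0 0 0 0.2" --pt "0 0 0 0 0.2"

```text
t: 5.5
eef_pos: [0.519, -0.3299, 0.1355]
tool_rot: [-0.0, 0.055, 0.998, 0.0]
contact_force: [0.3, 0.1, 0.7]
gripper_width: 0.601
grasp_force: 0.0
```

Emit:
carry_out --pt "0 0 0 0 -0.2" --pt "0 0 0 0 -0.4" --pt "0 0 0 0 -0.5" --pt "0 0 0 0 -0.6" --pt "0 0 0 0 -0.7" --pt "0 0 0 0 -0.8" --pt "0 0 0 0 -1" --pt "0 0 0 0 -1" --pt "0 0 0 0 -1" --force 40

```text
t: 6.4
eef_pos: [0.5194, -0.3313, 0.137]
tool_rot: [0.002, 0.056, 0.998, -0.0]
contact_force: [0.2, 2.2, 7.3]
gripper_width: 0.293
grasp_force: 35.8
```

Run:
```python
from h import *
plan([(.519,-.330,.170,83.6,-1,2),(.63,-.20,.17,83.6,-1,7),(.63,-.20,.136,83.6,-1,4)],start=(.519,-.330,.135,83.6))
s,r=.156,.027
f=lambda t:np.array([-r*np.cos(t)+s*np.sin(t), r*np.sin(t)+s*np.cos(t)])
th=np.radians(np.linspace(0,72,25));P=np.array([f(t) for t in th])*100
d=np.diff(np.round(P,1),axis=0)
print([[float(round(a,1)),0,float(round(-b,1)),0,-1] for a,b in d])
```

```text
[[0.0, 0.0, -1.8, -0.0, -1], [0.0, 0.0, -1.8, -0.0, -1]]
 -> [ 0.519 -0.33   0.171] 83.6
[[-1.4, 2.0, 0.0, -0.0, -1], [-1.4, 2.0, 0.0, -0.0, -1], [-1.4, 2.0, 0.0, -0.0, -1], [-1.4, 2.0, 0.0, -0.0, -1], [-1.4, 2.0, 0.0, -0.0, -1], [-1.4, 2.0, 0.0, -0.0, -1], [-1.4, 2.0, 0.0, -0.0, -1]]
 -> [ 0.632  -0.2018  0.171 ] 83.6
[[0.1, 0.0, 0.9, -0.0, -1], [0.1, 0.0, 0.9, -0.0, -1], [0.1, 0.0, 0.9, -0.0, -1], [0.1, 0.0, 0.9, -0.0, -1]]
 -> [ 0.628  -0.2014  0.135 ] 83.6
[[0.8, 0, -0.1, 0, -1], [0.8, 0, -0.1, 0, -1], [0.9, 0, -0.0, 0, -1], [0.8, 0, -0.0, 0, -1], [0.8, 0, -0.0, 0, -1], [0.9, 0, 0.1, 0, -1], [0.8, 0, 0.2, 0, -1], [0.8, 0, 0.2, 0, -1], [0.8, 0, 0.2, 0, -1], [0.8, 0, 0.2, 0, -1], [0.7, 0, 0.3, 0, -1], [0.8, 0, 0.4, 0, -1], [0.7, 0, 0.4, 0, -1], [0.7, 0, 0.4, 0, -1], [0.7, 0, 0.5, 0, -1], [0.7, 0, 0.5, 0, -1], [0.6, 0, 0.5, 0, -1], [0.6, 0, 0.5, 0, -1], [0.6, 0, 0.6, 0, -1], [0.6, 0, 0.7, 0, -1], [0.5, 0, 0.6, 0, -1], [0.5, 0, 0.7, 0, -1], [0.4, 0, 0.7, 0, -1], [0.4, 0, 0.7, 0, -1]]
```

Emit:
carry_out --pt "0 0 -1.8 0 -1" --pt "0 0 -1.8 0 -1" --pt "-1.4 2 0 0 -1" --pt "-1.4 2 0 0 -1" --pt "-1.4 2 0 0 -1" --pt "-1.4 2 0 0 -1" --pt "-1.4 2 0 0 -1" --pt "-1.4 2 0 0 -1" --pt "-1.4 2 0 0 -1" --pt "0 0 1.2 0 -1" --pt "0 0 1.2 0 -1" --pt "0 0 1 0 -1"

```text
t: 7.6
eef_pos: [0.631, -0.2045, 0.1377]
tool_rot: [0.0, 0.057, 0.998, -0.0]
contact_force: [-8.9, 4.9, 63.6]
gripper_width: 0.279
grasp_force: 55.5
```

Emit:
carry_out --pt "0 0 0 0 -1" --pt "0 0 0.1 0 -1" --pt "0 0 0 0 -1" --force 20

```text
t: 7.9
eef_pos: [0.6316, -0.2049, 0.1383]
tool_rot: [0.001, 0.057, 0.998, -0.0]
contact_force: [-2.4, 1.7, 11.1]
gripper_width: 0.277
grasp_force: 41.0
```

Emit:
carry_out --pt "0.8 0 0 0 -1" --pt "0.8 0 0 0 -1" --pt "0.9 0 0 0 -1" --pt "0.8 0 0 0 -1"

```text
t: 8.3
eef_pos: [0.6021, -0.2012, 0.1396]
tool_rot: [0.005, 0.057, 0.998, -0.0]
contact_force: [3.1, 1.4, 9.6]
gripper_width: 0.276
grasp_force: 42.9
```

```bash
cat > amb.py <<'E'
from h import *
import cv2,sys
def sil(c,b,th,e,mask_shape=(384,512)):
    # silhouette of the amber part (s 0..155) with base centre b, tilt th toward e
    ax=np.sin(th)*e+np.cos(th)*np.array([0,0,1.]);u=np.cos(th)*e-np.sin(th)*np.array([0,0,1.]);v=np.cross(ax,u)
    m=np.zeros(mask_shape,np.uint8);t=np.linspace(0,2*np.pi,24)
    prev=None
    for s,r in [(0,.027),(.115,.027),(.125,.022),(.14,.011),(.16,.011)]:
        q=proj(c,[b+s*ax+r*(np.cos(a)*u+np.sin(a)*v) for a in t])
        if prev is not None:cv2.fillConvexPoly(m,cv2.convexHull(np.vstack([prev,q]).round().astype(np.int32)),1)
        prev=q
    return m
def amber(n):
    im=imaging.read_camera(n);h=cv2.cvtColor(im,cv2.COLOR_RGB2HSV)
    m=((h[...,0]>4)&(h[...,0]<16)&(h[...,1]>180)&(h[...,2]>40)).astype(np.uint8);cv2.imwrite(f"pics/{sys.argv[1]}_{n}.png",im[:,:,::-1]);return m
def run(p,zrange=(.0,)):
    e=np.array([-np.cos(-.1116),-np.sin(-.1116),0]);M={n:amber(n) for n in("scene","top")}
    g=p+[0,0,.0195]
    best=[]
    for n in M:
        roi=np.zeros((384,512),np.uint8);q=proj(C[n],g)[0].astype(int);cv2.circle(roi,tuple(map(int,q)),75,1,-1);M[n]&=roi;print(n,M[n].sum(),q)
    for th in np.radians(np.arange(-10,86,2)):
        for s in (.152,.156,.160):
            b=g-s*(np.sin(th)*e+np.cos(th)*np.array([0,0,1.]))
            sc=[]
            for n in M:
                S=sil(C[n],b,th,e);A=M[n]
                # visible mask may be occluded by the gripper: mask outside silhouette costs most
                sc.append(((A&(1-S)).sum()+.3*(S&(1-A)).sum()))
            best.append((sum(sc),np.degrees(th),s,sc,b.round(3)))
    for b in sorted(best,key=lambda b:b[0])[:4]:print(b)
if __name__=="__main__":
    run(state()[1])
E
python3 amb.py a1
```

```text
scene 286 [185 147]
top 61 [356 159]
(np.float64(189.89999999999998), np.float64(10.0), 0.156, [np.float64(69.0), np.float64(120.89999999999999)], array([ 0.629, -0.204,  0.005]))
(np.float64(190.5), np.float64(10.0), 0.16, [np.float64(68.39999999999999), np.float64(122.1)], array([ 0.63 , -0.204,  0.002]))
(np.float64(192.0), np.float64(8.0), 0.16, [np.float64(67.8), np.float64(124.19999999999999)], array([ 0.624, -0.204,  0.001]))
(np.float64(193.3), np.float64(8.0), 0.156, [np.float64(68.2), np.float64(125.1)], array([ 0.624, -0.204,  0.005]))
```

Emit:
carry_out --pt "0.8 0 0 0 -1" --pt "0.9 0 0.1 0 -1" --pt "0.8 0 0.2 0 -1" --pt "0.8 0 0.2 0 -1" --pt "0.8 0 0.2 0 -1" --pt "0.8 0 0.2 0 -1" --pt "0.7 0 0.3 0 -1"

```text
t: 9.1
eef_pos: [0.5417, -0.1958, 0.1273]
tool_rot: [0.001, 0.058, 0.998, -0.0]
contact_force: [-11.0, 1.5, 26.2]
gripper_width: 0.276
grasp_force: 25.1
```

```bash
python3 amb.py a2
```

```text
scene 355 [200 140]
top 201 [353 182]
(np.float64(183.1), np.float64(26.0), 0.16, [np.float64(65.3), np.float64(117.8)], array([ 0.611, -0.204,  0.003]))
(np.float64(183.3), np.float64(28.0), 0.156, [np.float64(64.8), np.float64(118.5)], array([ 0.614, -0.204,  0.009]))
(np.float64(186.9), np.float64(28.0), 0.16, [np.float64(66.9), np.float64(120.0)], array([ 0.616, -0.204,  0.005]))
(np.float64(191.2), np.float64(28.0), 0.152, [np.float64(73.6), np.float64(117.6)], array([ 0.613, -0.204,  0.013]))
```

Emit:
carry_out --pt "0.8 0 0.2 0 -1" --pt "0.7 0 0.3 0 -1" --pt "0.7 0 0.4 0 -1" --pt "0.7 0 0.4 0 -1" --pt "0.7 0 0.5 0 -1" --pt "0.6 0 0.5 0 -1" --pt "0.6 0 0.5 0 -1"

```text
t: 9.9
eef_pos: [0.4944, -0.1882, 0.0958]
tool_rot: [0.0, 0.057, 0.998, -0.0]
contact_force: [-0.4, -0.5, -0.7]
gripper_width: 0.253
grasp_force: 18.2
```

```bash
python3 amb.py a3
```

```text
scene 417 [212 140]
top 402 [347 200]
(np.float64(188.0), np.float64(46.0), 0.156, [np.float64(68.4), np.float64(119.6)], array([ 0.606, -0.201,  0.007]))
(np.float64(188.3), np.float64(46.0), 0.16, [np.float64(71.3), np.float64(117.0)], array([ 0.609, -0.201,  0.004]))
(np.float64(190.2), np.float64(48.00000000000001), 0.152, [np.float64(62.4), np.float64(127.8)], array([ 0.607, -0.201,  0.014]))
(np.float64(191.0), np.float64(48.00000000000001), 0.156, [np.float64(63.8), np.float64(127.19999999999999)], array([ 0.61 , -0.201,  0.011]))
```

Emit:
carry_out --pt "0.6 0 0.5 0 -1" --pt "0.5 0 0.5 0 -1" --pt "0.5 0 0.5 0 -1" --pt "0.5 0 0.5 0 -1"

```text
t: 10.4
eef_pos: [0.4742, -0.1853, 0.0759]
tool_rot: [0.0, 0.056, 0.998, -0.0]
contact_force: [1.3, 0.2, -0.7]
gripper_width: 0.249
grasp_force: 18.7
```

```bash
sed -i 's/(.152,.156,.160)/(.132,.137,.142,.147,.152,.157,.162)/' amb.py; python3 amb.py a4
python3 - <<'E'
import cv2,numpy as np
a=cv2.imread("pics/a4_scene.png")[90:210,130:280];b=cv2.imread("pics/a4_top.png")[110:260,280:430]
cv2.imwrite("pics/a4v.png",np.hstack([cv2.resize(a,(400,320),interpolation=cv2.INTER_CUBIC),cv2.resize(b,(400,400),interpolation=cv2.INTER_CUBIC)[:320]]))
E
```

```text
scene 375 [217 141]
top 494 [345 208]
(np.float64(191.89999999999998), np.float64(56.0), 0.152, [np.float64(78.5), np.float64(113.39999999999999)], array([ 0.599, -0.199,  0.01 ]))
(np.float64(195.7), np.float64(54.0), 0.157, [np.float64(87.3), np.float64(108.39999999999999)], array([ 0.6  , -0.199,  0.003]))
(np.float64(198.3), np.float64(56.0), 0.157, [np.float64(82.7), np.float64(115.6)], array([ 0.604, -0.2  ,  0.008]))
(np.float64(199.79999999999998), np.float64(58.00000000000001), 0.152, [np.float64(78.6), np.float64(121.19999999999999)], array([ 0.602, -0.2  ,  0.015]))
```

View pics/a4v.png

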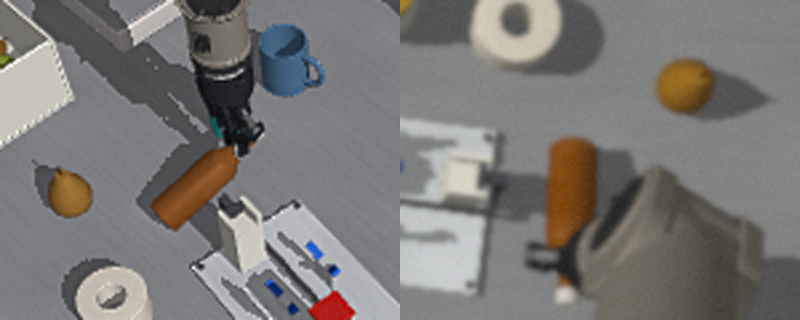

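Crop a4: the amber bottle is leaning about 57° with its base on the bench, gripped at the neck. The cap sticks out past the fingers towards the robot, and the neighbours are clear.

Emit:
carry_out --pt "0.5 0 0.5 0 -1" --pt "0.5 0 0.5 0 -1" --pt "0.4 0 0.6 0 -1" --pt "0.4 0 0.5 0 -1" --pt "0 0 0 0 -1"

```text
t: 11.0
eef_pos: [0.4548, -0.1831, 0.0544]
tool_rot: [-0.001, 0.057, 0.998, 0.0]
contact_force: [-0.9, -0.1, 0.4]
gripper_width: 0.235
grasp_force: 18.4
```

```bash
cat > amb2.py <<'E'
from amb import *
from scipy.optimize import minimize
def fit(p,onbench=True):
    e=np.array([-np.cos(-.1116),-np.sin(-.1116),0]);M={n:amber(n) for n in("scene","top")}
    best=[]
    for n in M:
        roi=np.zeros((384,512),np.uint8);q=proj(C[n],p)[0].astype(int);cv2.circle(roi,tuple(map(int,q)),75,1,-1);M[n]&=roi
    for th in np.radians(np.arange(40,90,2)):
        for s in np.arange(.128,.166,.004):
            for dl in (-.004,0,.004):
                b=p+[0,0,.0195]-s*(np.sin(th)*e+np.cos(th)*np.array([0,0,1.]))+dl*np.cross(e,[0,0,1])
                if onbench and abs(b[2]-.027*np.sin(th))>.004: continue
                sc=[(M[n]&(1-(S:=sil(C[n],b,th,e)))).sum()+.3*(S&(1-M[n])).sum() for n in M]
                best.append((sum(sc),round(np.degrees(th)),round(s,3),dl,[float(v) for v in sc],b.round(3)))
    for b in sorted(best,key=lambda b:b[0])[:5]:print(b)
o,p,a,_=state();print(p,a);fit(p,len(sys.argv)<3)
E
python3 amb2.py a5
```

```text
[ 0.45477459 -0.18314499  0.05443397] 83.50885342328758
(np.float64(220.6), 70, np.float64(0.148), 0.004, [85.0, 135.6], array([ 0.593, -0.195,  0.023]))
(np.float64(222.10000000000002), 70, np.float64(0.152), 0.004, [86.2, 135.9], array([ 0.597, -0.195,  0.022]))
(np.float64(222.59999999999997), 72, np.float64(0.148), 0.004, [87.3, 135.29999999999998], array([ 0.595, -0.195,  0.028]))
(np.float64(225.0), 72, np.float64(0.156), 0.004, [92.1, 132.9], array([ 0.603, -0.196,  0.026]))
(np.float64(227.0), 72, np.float64(0.152), 0.004, [94.7, 132.29999999999998], array([ 0.599, -0.195,  0.027]))
```

Emit:
carry_out --pt "0 0 0 0 -1" --pt "0 0 0 0 -1" --pt "0 0 0 0 -1" --pt "0 0 -1 0 -1" --pt "0 0 -2 0 -1" --pt "0 0 -2.5 0 -1" --pt "0 0 -2.5 0 -1" --pt "0 0 -2.5 0 -1" --pt "0 0 -2.5 0 -1" --pt "0 0 -2 0 -1" --pt "0 0 -1 0 -1" --pt "0 0 0 0 -1" --force 80

```text
t: 12.3
eef_pos: [0.4574, -0.1836, 0.2169]
tool_rot: [0.002, 0.056, 0.998, 0.0]
contact_force: [-0.0, 0.0, -0.8]
gripper_width: 0.0
grasp_force: 0.0
```

```bash
python3 amb2.py a6 free; python3 -c "
from h import *
plan([(.470,.0365,.215,83.6,-1,9)])"
```

```text
[ 0.45738082 -0.18363499  0.21690305] 83.54203263800544
(np.float64(1412.3), 40, np.float64(0.16), -0.004, [500.79999999999995, 911.5], array([ 0.559, -0.199,  0.114]))
(np.float64(1412.3), 40, np.float64(0.164), -0.004, [502.9, 909.4], array([ 0.562, -0.199,  0.111]))
(np.float64(1413.1999999999998), 40, np.float64(0.164), 0.004, [501.1, 912.0999999999999], array([ 0.563, -0.191,  0.111]))
(np.float64(1413.5), 40, np.float64(0.156), 0.004, [497.79999999999995, 915.7], array([ 0.557, -0.191,  0.117]))
(np.float64(1415.0), 40, np.float64(0.164), 0, [505.29999999999995, 909.7], array([ 0.562, -0.195,  0.111]))
[[0.1, 2.4, 0.0, np.float64(-0.0), -1], [0.1, 2.4, 0.0, np.float64(-0.0), -1], [0.1, 2.4, 0.0, np.float64(-0.0), -1], [0.1, 2.4, 0.0, np.float64(-0.0), -1], [0.1, 2.4, 0.0, np.float64(-0.0), -1], [0.1, 2.4, 0.0, np.float64(-0.0), -1], [0.1, 2.4, 0.0, np.float64(-0.0), -1], [0.1, 2.4, 0.0, np.float64(-0.0), -1], [0.1, 2.4, 0.0, np.float64(-0.0), -1]]
 -> [0.4714 0.0325 0.2149] 83.54
```

Run:
```python
import cv2,numpy as np
from h import *
c=imaging.calibration("wrist");im=imaging.read_camera("wrist");import pickle;pickle.dump(c,open("w4.pkl","wb"))
w=cv2.resize(im[:,:,::-1],(400,300),interpolation=cv2.INTER_AREA)
a=cv2.imread("pics/a6_scene.png")[80:230,110:310];b=cv2.imread("pics/a6_top.png")[110:260,270:470]
can=np.zeros((600,800,3),np.uint8);can[:300,:400]=cv2.resize(a,(400,300),interpolation=cv2.INTER_CUBIC);can[:300,400:]=cv2.resize(b,(400,300),interpolation=cv2.INTER_CUBIC);can[300:,:400]=w
cv2.imwrite("pics/a6v.png",can)
```

```text
(no output)
```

View pics/a6v.png

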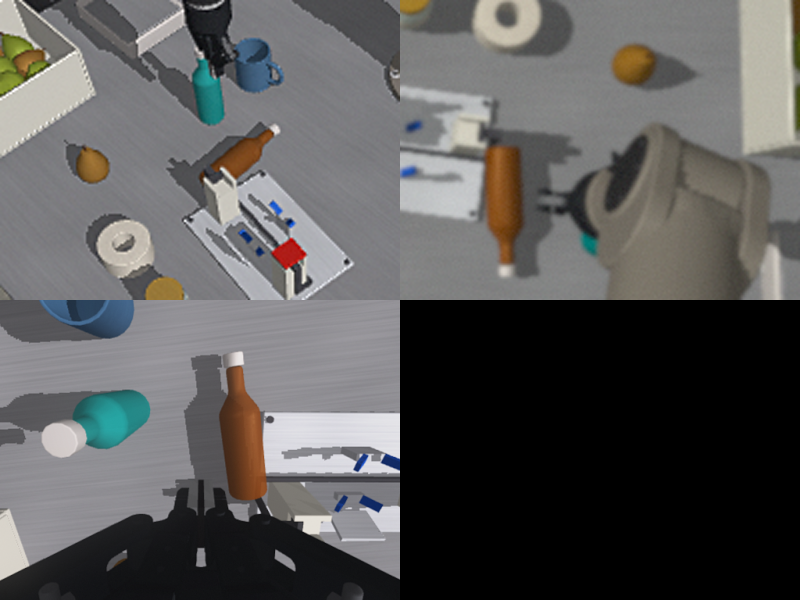

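The bottle slipped out and now lies on the bench. It rests along the jig plate's edge with its cap towards the robot: in the wrist crop the cap is at (234,357) and the base at (248,495). Nothing else was disturbed. Next I'll grip it across the body, clear of the fork post.

Run:
```python
from h import *
import pickle
c=pickle.load(open("w4.pkl","rb"));k=400/512
g=lambda u,z=.027:least_squares(lambda X:proj(c,[X[0],X[1],z])[0]-np.array(u)/k,[.5,-.2]).x
cap=g((232.5,54));sh=(g((220,112))+g((263,112)))/2;b1=(g((230,197))+g((266,194)))/2
J=R.from_euler('z',-.1116).as_matrix()[:2,:2]
for n,v in dict(cap=cap,shoulder=sh,base=b1).items():print(n,v.round(4),"jig",(J.T@(v-[.577,.027])).round(4))
d=cap-b1;print(np.linalg.norm(d),np.degrees(np.arctan2(d[1],d[0])))
print(np.linalg.norm(g((220,112))-g((263,112))),np.linalg.norm(g((230,197))-g((266,194))))
```

```text
cap [ 0.3623 -0.1337] jig [-0.1955 -0.1836]
shoulder [ 0.4354 -0.1275] jig [-0.1235 -0.1693]
base [ 0.5572 -0.1266] jig [-0.0025 -0.1548]
0.19507570115420433 -177.9054946902291
0.05684391302181272 0.05227169702305458
```

Run:
```python
from h import *
plan([(.480,-.1295,.20,92,.7,4),(.480,-.1295,.008,92,.7,7)])
```

```text
[[-0.5, 1.4, 0.4, np.float64(-2.1), 0.7], [-0.5, 1.4, 0.4, np.float64(-2.1), 0.7], [-0.6, 1.4, 0.4, np.float64(-2.1), 0.7], [-0.6, 1.3, 0.4, np.float64(-2.1), 0.7]]
 -> [ 0.481  -0.1295  0.1985] 91.94
[[0.0, 0.0, 2.7, np.float64(-0.0), 0.7], [0.0, 0.0, 2.7, np.float64(-0.0), 0.7], [0.0, 0.0, 2.7, np.float64(-0.0), 0.7], [0.0, 0.0, 2.7, np.float64(-0.0), 0.7], [0.0, 0.0, 2.7, np.float64(-0.0), 0.7], [0.0, 0.0, 2.7, np.float64(-0.0), 0.7], [0.0, 0.0, 2.7, np.float64(-0.0), 0.7]]
 -> [ 0.481  -0.1295  0.0095] 91.94
```

Emit:
carry_out --pt "-0.5 1.4 0.4 -2.1 0.7" --pt "-0.5 1.4 0.4 -2.1 0.7" --pt "-0.6 1.4 0.4 -2.1 0.7" --pt "-0.6 1.3 0.4 -2.1 0.7" --pt "0 0 2.5 0 0.7" --pt "0 0 2.5 0 0.7" --pt "0 0 2.5 0 0.7" --pt "0 0 2.5 0 0.7" --pt "0 0 2 0 0.7" --pt "0 0 2 0 0.7" --pt "0 0 1.5 0 0.7" --pt "0 0 1.5 0 0.7" --force 30

```text
t: 13.65
eef_pos: [0.4816, -0.1285, 0.0279]
tool_rot: [-0.0, -0.018, 1.0, 0.0]
contact_force: [0.3, -0.4, -1.0]
gripper_width: 0.85
grasp_force: 0.0
```

Emit:
carry_out --pt "0 0 1 0 0.7" --pt "0 0 0.5 0 0.7" --pt "0 0 0.4 0 0.7" --pt "0 0 0 0 0.7"

```text
t: 14.05
eef_pos: [0.4816, -0.1296, 0.0102]
tool_rot: [-0.0, -0.017, 1.0, 0.0]
contact_force: [0.6, 0.5, 0.7]
gripper_width: 0.849
grasp_force: 0.0
```

Emit:
carry_out --pt "0 0 0.2 0 0.5" --pt "0 0 0 0 0.4" --pt "0 0 0 0 0.3" --pt "0 0 0 0 0.2" --pt "0 0 0 0 0" --pt "0 0 0 0 -0.2" --pt "0 0 0 0 -0.5"

```text
t: 14.75
eef_pos: [0.4817, -0.1298, 0.0088]
tool_rot: [0.0, -0.017, 1.0, 0.0]
contact_force: [-1.9, 0.5, 5.9]
gripper_width: 0.624
grasp_force: 30.8
```

Emit:
carry_out --pt "0 0 0 0 -0.8" --pt "0 0 0 0 -1" --pt "0 0 -0.5 0 -1" --pt "0 0 -1 0 -1" --pt "0 0 -1 0 -1" --pt "0 0 0 0 -1" --force 60

```text
t: 15.35
eef_pos: [0.4824, -0.1299, 0.0347]
tool_rot: [0.001, -0.017, 1.0, -0.0]
contact_force: [0.4, 0.6, -3.3]
gripper_width: 0.611
grasp_force: 63.5
```

Run:
```python
from h import *
plan([(.4824,-.1299,.18,92,-1,6),(.534,.032,.18,83.6,-1,8)],start=(.4824,-.1299,.034,91.95))
```

```text
[[0.0, 0.0, -2.4, -0.0, -1], [0.0, 0.0, -2.4, -0.0, -1], [0.0, 0.0, -2.4, -0.0, -1], [0.0, 0.0, -2.4, -0.0, -1], [0.0, 0.0, -2.4, -0.0, -1], [0.0, 0.0, -2.4, -0.0, -1]]
 -> [ 0.4824 -0.1299  0.178 ] 91.95
[[-0.7, 2.0, 0.0, 1.0, -1], [-0.7, 2.0, 0.0, 1.0, -1], [-0.6, 2.0, 0.0, 1.0, -1], [-0.6, 2.0, 0.0, 1.0, -1], [-0.6, 2.0, 0.0, 1.0, -1], [-0.5, 2.1, 0.0, 1.0, -1], [-0.5, 2.1, 0.0, 1.0, -1], [-0.5, 2.1, 0.0, 1.0, -1]]
 -> [0.5339 0.0319 0.178 ] 83.95
```

Emit:
carry_out --pt "0 0 -1.5 0 -1" --pt "0 0 -2.4 0 -1" --pt "0 0 -2.8 0 -1" --pt "0 0 -2.8 0 -1" --pt "0 0 -2.4 0 -1" --pt "0 0 -2.1 0 -1"

```text
t: 15.95
eef_pos: [0.4813, -0.1297, 0.1745]
tool_rot: [0.0, -0.017, 1.0, 0.0]
contact_force: [0.6, -0.2, -3.6]
gripper_width: 0.61
grasp_force: 64.1
```

Emit:
carry_out --pt "-0.7 1.5 0 1 -1" --pt "-0.7 2 0 1 -1" --pt "-0.6 2 0 1 -1" --pt "-0.6 2 0 1 -1" --pt "-0.6 2 0 1 -1" --pt "-0.5 2.1 0 1.1 -1" --pt "-0.5 2.1 0 1.1 -1" --pt "-0.5 1.6 0 1.1 -1" --pt "0 1 0 0 -1" --pt "0 0 0 0 -1" --pt "0 0 0 0 -1"

```text
t: 17.05
eef_pos: [0.5333, 0.0311, 0.1731]
tool_rot: [-0.0, 0.056, 0.998, -0.0]
contact_force: [-0.2, 0.1, -3.4]
gripper_width: 0.613
grasp_force: 64.1
```

```bash
cat > amb3.py <<'E'
from h import *
from amb import sil
import cv2,sys
# fit tilt(from vertical) and s of the gripped bottle from scene+wrist
o,p,a,_=state();print(p,a)
cw=imaging.calibration("wrist");e=np.array([np.sin(np.radians(a)),-np.cos(np.radians(a)),0])*-1
M={};
for n,c in(("scene",C["scene"]),("wrist",cw)):
    im=imaging.read_camera(n);h=cv2.cvtColor(im,cv2.COLOR_RGB2HSV);cv2.imwrite(f"pics/{sys.argv[1]}_{n}.png",im[:,:,::-1])
    m=((h[...,0]>4)&(h[...,0]<16)&(h[...,1]>180)&(h[...,2]>30)).astype(np.uint8)
    roi=np.zeros_like(m);q=proj(c,p+[0,0,.018])[0];cv2.circle(roi,tuple(map(int,q)),55 if n=="scene" else 190,1,-1);M[n]=(c,m&roi);print(n,(m&roi).sum(),q)
best=[]
for th in np.radians(np.arange(64,104,2)):
    for s in np.arange(.055,.098,.004):
        b=p+[0,0,.018]-s*(np.sin(th)*e+np.cos(th)*np.array([0,0,1.]))
        sc=[float(((A&(1-(S:=sil(c,b,th,e)))).sum()+.3*(S&(1-A)).sum())/A.sum()) for c,A in M.values()]
        best.append((sum(sc),round(np.degrees(th)),round(float(s),3),np.round(sc,3),b.round(3)))
for k in(lambda b:b[0],lambda b:b[3][0],lambda b:b[3][1]):
    for b in sorted(best,key=k)[:3]:print(b)
E
python3 amb3.py b1
python3 - <<'E'
import cv2,numpy as np
a=cv2.imread("pics/b1_scene.png")[80:260,140:340];b=cv2.imread("pics/b1_wrist.png")
cv2.imwrite("pics/b1v.png",np.hstack([cv2.resize(a,(400,360),interpolation=cv2.INTER_CUBIC),cv2.resize(b,(400,300))[:300] if 0 else cv2.copyMakeBorder(cv2.resize(b,(400,300)),0,60,0,0,0)]))
E
```

```text
[0.53334542 0.03111454 0.17311391] 83.6251328121363
scene 205 [244.7670767  167.87057035]
wrist 14937 [259.46576976 264.89385926]
(1.3642320183796335, 86, 0.067, array([0.86 , 0.505]), array([0.6  , 0.024, 0.186]))
(1.373552922273549, 90, 0.067, array([0.88 , 0.494]), array([0.6  , 0.024, 0.191]))
(1.3743959752913457, 88, 0.063, array([0.841, 0.533]), array([0.596, 0.024, 0.189]))
(1.3743959752913457, 88, 0.063, array([0.841, 0.533]), array([0.596, 0.024, 0.189]))
(1.3642320183796335, 86, 0.067, array([0.86 , 0.505]), array([0.6  , 0.024, 0.186]))
(1.3857423618220919, 90, 0.063, array([0.86 , 0.526]), array([0.596, 0.024, 0.191]))
(1.6934841782641565, 64, 0.095, array([1.39 , 0.303]), array([0.618, 0.022, 0.149]))
(1.6647243953058128, 66, 0.095, array([1.358, 0.307]), array([0.62 , 0.021, 0.152]))
(1.671444424305661, 68, 0.095, array([1.362, 0.309]), array([0.621, 0.021, 0.156]))
```

View pics/b1v.png

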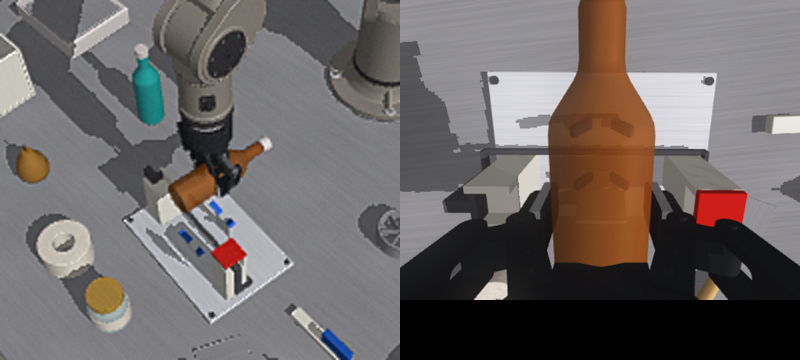

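The bottle hangs level in the grip over the cradle with its cap towards the robot, held about 71 mm from the base (wrist crop: shoulder starts at (602,130)). I'll lower it, and let the upper saddle pivot it 20° in a light grip.

Emit:
carry_out --pt "-0.3 0 2 0 -1" --pt "-0.4 0.1 2.5 0 -1" --pt "0 0 2.5 0 -1" --pt "0 0 1.5 0 -1" --pt "0 0 1 0 -1" --pt "0 0 0.5 0 -1" --pt "0 0 0 0 -1"

```text
t: 17.85
eef_pos: [0.5409, 0.0317, 0.0732]
tool_rot: [-0.0, 0.056, 0.998, -0.0]
contact_force: [-0.6, -0.1, -2.8]
gripper_width: 0.612
grasp_force: 64.1
```

Emit:
carry_out --pt "0 0 0 0 -1" --pt "0 0 0 0 -1" --pt "0 0 0.2 0 -1" --pt "0 0 0.2 0 -1" --pt "0 0 0.2 0 -1" --pt "0 0 0 0 -1" --force 20

```text
t: 18.45
eef_pos: [0.5407, 0.0322, 0.067]
tool_rot: [-0.0, 0.055, 0.998, -0.0]
contact_force: [-0.2, -0.3, -3.5]
gripper_width: 0.612
grasp_force: 64.1
```

Emit:
carry_out --pt "0 0 0.2 0 -1" --pt "0 0 0.2 0 -1" --pt "0 0 0.2 0 -1" --pt "0 0 0 0 -1" --force 20

```text
t: 18.85
eef_pos: [0.5419, 0.0307, 0.0623]
tool_rot: [0.001, 0.056, 0.998, -0.0]
contact_force: [-1.7, -4.1, 8.1]
gripper_width: 0.61
grasp_force: 65.2
```

Emit:
carry_out --pt "0 0 0.2 0 -1" --pt "0 0 0.2 0 -1" --pt "0 0 0 0 -1"

```text
t: 19.15
eef_pos: [0.5437, 0.0306, 0.0591]
tool_rot: [0.003, 0.056, 0.998, -0.0]
contact_force: [0.5, -4.2, 11.3]
gripper_width: 0.613
grasp_force: 66.1
```

Emit:
carry_out --pt "0 0 0.2 0 -1" --pt "0 0 0.2 0 -1" --pt "0 0 0.1 0 -1" --pt "0 0 0 0 -1"

```text
t: 19.55
eef_pos: [0.5455, 0.0303, 0.0548]
tool_rot: [0.004, 0.056, 0.998, -0.0]
contact_force: [2.9, -4.9, 13.0]
gripper_width: 0.612
grasp_force: 67.7
```

Emit:
carry_out --pt "-0.2 0 0.2 0 -1" --pt "-0.2 0 0.1 0 -1" --pt "-0.2 0 0.1 0 -1" --pt "0 0 0 0 -1"

```text
t: 19.95
eef_pos: [0.5481, 0.0298, 0.0501]
tool_rot: [0.001, 0.057, 0.998, -0.0]
contact_force: [-3.8, -3.9, 16.7]
gripper_width: 0.615
grasp_force: 69.5
```

Emit:
carry_out --pt "-0.2 0 0.1 0 -1" --pt "-0.1 0 0.1 0 -1" --pt "0 0 0 0 -1"

```text
t: 20.25
eef_pos: [0.5499, 0.0295, 0.049]
tool_rot: [-0.0, 0.057, 0.998, 0.0]
contact_force: [-11.8, -3.1, 32.4]
gripper_width: 0.609
grasp_force: 71.0
```

```bash
python3 amb3.py b2
```

```text
[0.54994129 0.02951264 0.04904761] 83.46207768473462
scene 219 [242.52563733 190.92957707]
wrist 15183 [259.57271357 264.91879444]
(1.112179717943374, 72, 0.071, array([0.642, 0.47 ]), array([0.617, 0.022, 0.045]))
(1.1139615413417492, 70, 0.075, array([0.689, 0.425]), array([0.62 , 0.021, 0.041]))
(1.1187147846500998, 64, 0.091, array([0.853, 0.265]), array([0.631, 0.02 , 0.027]))
(1.1997822907559734, 66, 0.063, array([0.639, 0.561]), array([0.607, 0.023, 0.041]))
(1.112179717943374, 72, 0.071, array([0.642, 0.47 ]), array([0.617, 0.022, 0.045]))
(1.212304406785166, 68, 0.063, array([0.649, 0.563]), array([0.608, 0.023, 0.043]))
(1.1457703686260499, 64, 0.095, array([0.902, 0.244]), array([0.635, 0.02 , 0.025]))
(1.166178286999068, 66, 0.095, array([0.915, 0.251]), array([0.636, 0.02 , 0.028]))
(1.1682730054070927, 68, 0.095, array([0.911, 0.257]), array([0.637, 0.019, 0.031]))
```

Emit:
carry_out --pt "0.2 0 -0.3 0 -1" --pt "0 0 0 0 0.25" --pt "0 0 0 0 0.3" --pt "0 0 0 0 0.4" --pt "0 0 0 0 0.5" --pt "0 0 0 0 0.6" --pt "0 0 0 0 0.7" --pt "0 0 0 0 0.7"

```text
t: 21.15
eef_pos: [0.5478, 0.0316, 0.0492]
tool_rot: [-0.0, 0.055, 0.998, 0.0]
contact_force: [0.3, -1.0, -0.8]
gripper_width: 0.846
grasp_force: 0.0
```

Emit:
carry_out --pt "0 0 -0.5 0 0.7" --pt "0 0 -1 0 0.7" --pt "0 0 -2 0 0.7" --pt "0 0 -3 0 0.7" --pt "0 0 -4 0 0.7" --pt "0 0 -4 0 0.7" --pt "0 0 -4 0 0.7" --pt "0 0 -3 0 0.7"

```text
t: 21.95
eef_pos: [0.5484, 0.031, 0.2679]
tool_rot: [0.002, 0.056, 0.998, 0.001]
contact_force: [0.4, 0.0, 0.2]
gripper_width: 0.854
grasp_force: 0.0
```

Run:
```python
from h import *
import cv2,pickle
_,p,a,_=state();print(p,a)
c=imaging.calibration("wrist");im=imaging.read_camera("wrist");cv2.imwrite("pics/c1.png",im[:,:,::-1]);pickle.dump(c,open("c1.pkl","wb"))
w1=cv2.imread("pics/w1.png")
s=imaging.read_camera("scene")[80:260,140:340,::-1]
can=np.zeros((600,800,3),np.uint8);can[:,:]=0
can[:300,:400]=cv2.resize(im[:,:,::-1],(400,300),interpolation=cv2.INTER_AREA);can[:300,400:]=cv2.resize(w1,(400,300),interpolation=cv2.INTER_AREA)
can[300:600,:400]=cv2.resize(s,(400,300),interpolation=cv2.INTER_CUBIC)
can[300:600,400:]=cv2.resize(w1[100:250,150:350],(400,300),interpolation=cv2.INTER_CUBIC)
cv2.imwrite("pics/c1v.png",can)
# blue rib in w1
h=cv2.cvtColor(w1,cv2.COLOR_BGR2HSV);m=((abs(h[...,0].astype(int)-115)<12)&(h[...,1]>150)&(h[...,2]>60)).astype(np.uint8)
n,l,st,ct=cv2.connectedComponentsWithStats(m)
for i in range(1,n):
    if st[i,4]>150:print(st[i],ct[i].round(1),cv2.minAreaRect(np.argwhere(l==i)[:,::-1].astype(np.float32)))
```

```text
[0.54844821 0.03098303 0.26791529] 83.59146385710007
[338 171  49  15 624] [361.9 178.3] ((362.0111083984375, 178.28805541992188), (13.56689167022705, 48.11827087402344), 87.79740142822266)
[102 173  23  16 200] [113.1 180.9] ((113.05172729492188, 180.8793182373047), (9.470462799072266, 21.354965209960938), 68.19859313964844)
```

View pics/c1v.png

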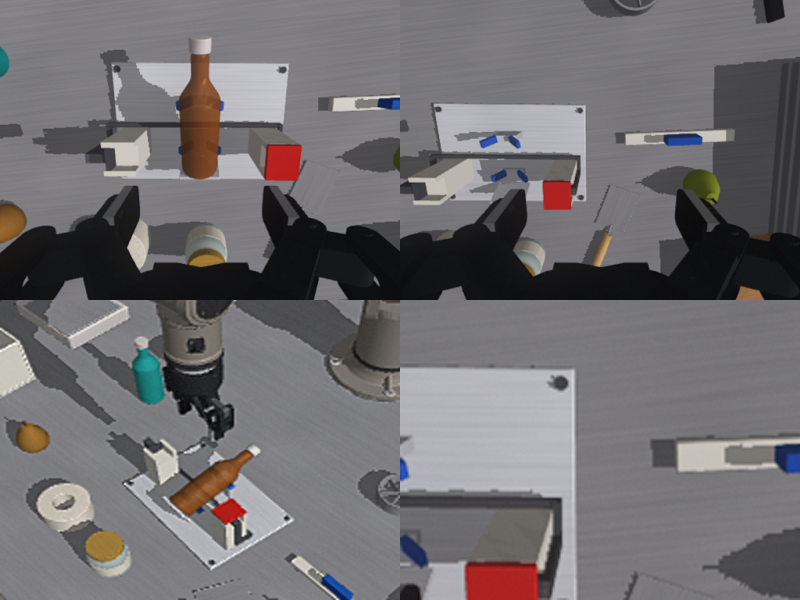

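The bottle now lies in the cradle: in the wrist crop the cap is at (200,45) and the base at (199,172) on the stop plate, centred between the posts. The scene crop agrees, and the neighbours have not moved. The bar lies at (617–734,138) in w1. Next I'll fit its rib with code.

```bash
cat > rib.py <<'E'
from h import *
import cv2,sys
from scipy.optimize import minimize
def blue(im_bgr):
    h=cv2.cvtColor(im_bgr,cv2.COLOR_BGR2HSV);m=((abs(h[...,0].astype(int)-115)<12)&(h[...,1]>140)&(h[...,2]>50)).astype(np.uint8)
    n,l,st,ct=cv2.connectedComponentsWithStats(m);return l,st,ct
def ribfit(c,m,x0,K=4):
    mm=cv2.resize(m,None,fx=K,fy=K,interpolation=cv2.INTER_NEAREST)
    P=np.array([[a*.007,b*.03,z] for a in(-1,1) for b in(-1,1) for z in(.014,.044)])
    def cost(s):
        q=proj(c,P@R.from_euler('z',s[2]).as_matrix().T+[s[0],s[1],0])
        h=cv2.convexHull(((q+.5)*K-.5).round().astype(np.int32));S=np.zeros_like(mm);cv2.fillConvexPoly(S,h,1)
        return -float((S&mm).sum())/float((S|mm).sum())
    r=minimize(cost,x0,method="Nelder-Mead",options=dict(initial_simplex=[x0]+[np.array(x0)+d for d in np.diag([.01,.01,.08])]))
    return r.x,r.fun
if __name__=="__main__":
    import pickle
    l,st,ct=blue(cv2.imread("pics/w1.png"));i=[i for i in range(1,len(st)) if st[i,4]>500][0]
    print(ribfit(pickle.load(open("w1.pkl","rb")),(l==i).astype(np.uint8),[.55,.335,-.06]))
E
python3 rib.py; python3 -c "
from h import *
plan([(.48,.335,.25,83.6,.0,10)])"
```

```text
(array([ 0.54957152,  0.33807316, -0.09013575]), np.float64(-0.8661282007217735))
[[1.0, 2.9, 0.2, np.float64(-0.0), 0.0], [1.0, 2.9, 0.2, np.float64(-0.0), 0.0], [1.0, 2.9, 0.2, np.float64(-0.0), 0.0], [1.0, 2.9, 0.2, np.float64(-0.0), 0.0], [1.0, 2.9, 0.2, np.float64(-0.0), 0.0], [1.0, 2.9, 0.2, np.float64(-0.0), 0.0], [1.0, 2.9, 0.2, np.float64(-0.0), 0.0], [1.0, 2.9, 0.2, np.float64(-0.0), 0.0], [1.0, 2.9, 0.2, np.float64(-0.0), 0.0], [1.0, 2.9, 0.2, np.float64(-0.0), 0.0]]
 -> [0.4835 0.3305 0.2497] 83.59
```

Emit:
carry_out --pt "1 2.9 0.2 0 0" --pt "1 2.9 0.2 0 0" --pt "1 2.9 0.2 0 0" --pt "1 2.9 0.2 0 0" --pt "1 2.9 0.2 0 0" --pt "1 2.9 0.2 0 0" --pt "1 2.9 0.2 0 0" --pt "1 2.9 0.2 0 0" --pt "1 2.9 0.2 0 0" --pt "1 2.9 0.2 0 0" --pt "0 0 0 0 0" --pt "0 0 0 0 0"

```text
t: 23.25
eef_pos: [0.4802, 0.3307, 0.2438]
tool_rot: [-0.0, 0.055, 0.998, -0.001]
contact_force: [-0.5, 0.6, 0.7]
gripper_width: 0.501
grasp_force: 0.0
```

```bash
cat > look.py <<'E'
from rib import *
o,p,a,_=state();c=imaging.calibration("wrist");im=imaging.read_camera("wrist")[:,:,::-1].copy();cv2.imwrite(f"pics/{sys.argv[1]}.png",im)
l,st,ct=blue(im);print(p,a,o["q"][6])
x0=[float(v) for v in sys.argv[2:5]]
q=proj(c,[x0[0],x0[1],.03])[0]
i=min([i for i in range(1,len(st)) if st[i,4]>300],key=lambda i:np.hypot(*(ct[i]-q)));print(st[i],ct[i],q)
print(ribfit(c,(l==i).astype(np.uint8),x0))
E
python3 look.py d1 .5496 .338 -.09; python3 -c "
from h import *
plan([(.5496,.337,.16,-4,.0,12)])"
```

```text
[0.48015582 0.33072957 0.24379849] 83.71167281964372 0.8698776187544801
[246 211  51  20 911] [270.69703622 220.84412733] [270.46082497 220.70956607]
(array([ 0.54990527,  0.33732726, -0.06630787]), np.float64(-0.8716660686520751))
[[-0.6, 0.1, 0.7, np.float64(7.3), 0.0], [-0.5, 0.2, 0.7, np.float64(7.3), 0.0], [-0.5, 0.3, 0.7, np.float64(7.3), 0.0], [-0.5, 0.3, 0.7, np.float64(7.3), 0.0], [-0.4, 0.4, 0.7, np.float64(7.3), 0.0], [-0.4, 0.4, 0.7, np.float64(7.3), 0.0], [-0.3, 0.5, 0.7, np.float64(7.3), 0.0], [-0.3, 0.5, 0.7, np.float64(7.3), 0.0], [-0.2, 0.5, 0.7, np.float64(7.3), 0.0], [-0.1, 0.6, 0.7, np.float64(7.3), 0.0], [0.0, 0.6, 0.7, np.float64(7.3), 0.0], [0.0, 0.6, 0.7, np.float64(7.3), 0.0]]
 -> [0.5499 0.3368 0.16  ] -4.01
```

Emit:
carry_out --pt "-0.6 0.1 0.7 7.3 0" --pt "-0.5 0.2 0.7 7.3 0" --pt "-0.5 0.3 0.7 7.3 0" --pt "-0.5 0.3 0.7 7.3 0" --pt "-0.4 0.4 0.7 7.3 0" --pt "-0.4 0.4 0.7 7.3 0" --pt "-0.3 0.5 0.7 7.3 0" --pt "-0.3 0.5 0.7 7.3 0" --pt "-0.2 0.5 0.7 7.3 0" --pt "-0.1 0.6 0.7 7.3 0" --pt "0 0.6 0.7 7.3 0" --pt "0 0.6 0.7 7.3 0"

```text
t: 24.5
eef_pos: [0.5507, 0.3361, 0.1604]
tool_rot: [0.0, 0.734, 0.679, 0.0]
contact_force: [-0.0, -0.1, -0.8]
gripper_width: 0.502
grasp_force: 0.0
```

Emit:
carry_out --pt "0 0 0 0 0" --pt "0 0 0 0 0"

```text
t: 24.7
eef_pos: [0.5501, 0.3366, 0.1605]
tool_rot: [0.0, 0.731, 0.683, -0.0]
contact_force: [-0.0, 0.2, -0.4]
gripper_width: 0.5
grasp_force: 0.0
```

```bash
python3 look.py d2 .5498 .3373 -.066; python3 -c "
from h import *
plan([(.5498,.3373,.05,-3.8,-.2,5),(.5498,.3373,.0175,-3.8,-.2,3)])"
```

```text
[0.55013303 0.3365869  0.16047775] -3.8823379887190588 -0.3575387070645725
[ 248  144   17   72 1101] [256.06357856 179.07447775] [257.02200077 179.58819443]
(array([ 0.54895435,  0.33789606, -0.08673639]), np.float64(-0.8799759350245663))
[[0.0, 0.0, 2.2, np.float64(-0.0), -0.2], [0.0, 0.0, 2.2, np.float64(-0.0), -0.2], [0.0, 0.0, 2.2, np.float64(-0.0), -0.2], [0.0, 0.0, 2.2, np.float64(-0.0), -0.2], [0.0, 0.0, 2.2, np.float64(-0.0), -0.2]]
 -> [0.5501 0.337  0.0507] -3.87
[[0.0, 0.0, 1.1, np.float64(-0.0), -0.2], [0.0, 0.0, 1.1, np.float64(-0.0), -0.2], [0.0, 0.0, 1.1, np.float64(-0.0), -0.2]]
 -> [0.5501 0.337  0.0177] -3.87
```

Emit:
carry_out --pt "0 0 2.2 0 -0.2" --pt "0 0 2.2 0 -0.2" --pt "0 0 2.2 0 -0.2" --pt "0 0 2.2 0 -0.2" --pt "0 0 2.2 0 -0.2" --pt "0 0 1.5 0 -0.2" --pt "0 0 1 0 -0.2" --pt "0 0 0.7 0 -0.2" --pt "0 0 0 0 -0.3" --force 20

```text
t: 25.65
eef_pos: [0.5497, 0.3378, 0.0179]
tool_rot: [-0.0, 0.731, 0.682, -0.0]
contact_force: [-0.7, 0.5, -0.5]
gripper_width: 0.352
grasp_force: 0.0
```

Emit:
carry_out --pt "0 0 0 0 -0.4" --pt "0 0 0 0 -0.5" --pt "0 0 0 0 -0.6" --pt "0 0 0 0 -0.8" --pt "0 0 0 0 -1" --pt "0 0 0 0 -1" --pt "0 0 0 0 -1"

```text
t: 26.35
eef_pos: [0.5502, 0.3382, 0.0189]
tool_rot: [-0.0, 0.731, 0.682, 0.0]
contact_force: [-1.2, -0.0, 6.2]
gripper_width: 0.161
grasp_force: 22.5
```

```bash
python3 -c "
from h import *
plan([(.5502,.3382,.19,-3.9,-1,6),(.577,.027,.19,-6.4,-1,10),(.577,.027,.155,-6.4,-1,2)],start=(.5502,.3382,.0180,-3.9))"
```

```text
[[0.0, 0.0, -2.9, -0.0, -1], [0.0, 0.0, -2.9, -0.0, -1], [0.0, 0.0, -2.9, -0.0, -1], [0.0, 0.0, -2.9, -0.0, -1], [0.0, 0.0, -2.9, -0.0, -1], [0.0, 0.0, -2.9, -0.0, -1]]
 -> [0.5502 0.3382 0.192 ] -3.9
[[-3.1, 0.5, 0.0, 0.2, -1], [-3.1, 0.5, 0.0, 0.2, -1], [-3.1, 0.5, 0.0, 0.2, -1], [-3.1, 0.5, 0.0, 0.2, -1], [-3.1, 0.5, 0.0, 0.2, -1], [-3.1, 0.5, 0.0, 0.2, -1], [-3.1, 0.5, 0.0, 0.2, -1], [-3.1, 0.6, 0.0, 0.2, -1], [-3.1, 0.6, 0.0, 0.2, -1], [-3.1, 0.6, 0.0, 0.2, -1]]
 -> [0.5771 0.0248 0.192 ] -5.9
[[0.1, 0.0, 1.9, 0.2, -1], [0.1, 0.0, 1.9, 0.2, -1]]
 -> [0.5773 0.0268 0.154 ] -6.3
```

Emit:
carry_out --pt "0 0 -1.5 0 -1" --pt "0 0 -2.5 0 -1" --pt "0 0 -3 0 -1" --pt "0 0 -3 0 -1" --pt "0 0 -3 0 -1" --pt "0 0 -2.5 0 -1" --pt "0 0 -1.9 0 -1"

```text
t: 27.05
eef_pos: [0.5501, 0.3377, 0.1946]
tool_rot: [0.0, 0.731, 0.682, 0.001]
contact_force: [-0.2, -0.3, -2.1]
gripper_width: 0.164
grasp_force: 21.4
```

Emit:
carry_out --pt "-1.6 0.5 0 0.2 -1" --pt "-3.1 0.5 0 0.2 -1" --pt "-3.1 0.5 0 0.2 -1" --pt "-3.1 0.5 0 0.2 -1" --pt "-3.1 0.5 0 0.2 -1" --pt "-3.1 0.5 0 0.3 -1" --pt "-3.1 0.5 0 0.3 -1" --pt "-3.1 0.6 0 0.3 -1" --pt "-3.1 0.6 0 0.3 -1" --pt "-3.1 0.6 0 0.3 -1" --pt "-1.2 0 0 0 -1" --pt "0 0 0 0 -1"

```text
t: 28.25
eef_pos: [0.5742, 0.0242, 0.1917]
tool_rot: [-0.0, 0.748, 0.664, -0.001]
contact_force: [-0.9, -0.4, -1.5]
gripper_width: 0.159
grasp_force: 21.4
```

```bash
cat >> h.py <<'E'
def jigpose():
    o,p,a,_=state();J=R.from_euler('z',-.1116).as_matrix();l=J.T@(p-[.577,.027,0])
    f=J.T@o["contact_force"];print("jig xyz",l.round(4),"yaw",round(a,2),"F jig",f.round(1),"M jig",(J.T@o["torque"]).round(2),"grip",o["gripper_width"].round(3),round(o["grasp_force"],1),"t",o["t"])
E
python3 -c "
from h import *
jigpose()"
```

```text
Traceback (most recent call last):
  File "h.py", line 33, in jigpose
    f=J.T@o["contact_force"];print("jig xyz",l.round(4),"yaw",round(a,2),"F jig",f.round(1),"M jig",(J.T@o["torque"]).round(2),"grip",o["gripper_width"].round(3),round(o["grasp_force"],1),"t",o["t"])
                                                                                                                                      ^^^^^^^^^^^^^^^^^^^^^^^^
AttributeError: 'float' object has no attribute 'round'
```

```bash
sed -i 's/o\["gripper_width"\].round(3)/round(float(o["gripper_width"]),3)/' h.py; python3 -c "
from h import *
jigpose()"
```

```text
jig xyz [-0.0025 -0.0031  0.1917] yaw -6.76 F jig [-0.8 -0.5 -1.5] M jig [-0.04  0.   -0.02] grip 0.159 21.4 t 28.25
```

Emit:
carry_out --pt "0.3 0.2 1.5 -0.3 -1" --pt "0 0 1.5 0 -1" --pt "0 0 1 0 -1" --pt "0 0 0.5 0 -1" --pt "0 0 0.3 0 -1" --pt "0 0 0.3 0 -1" --pt "0 0 0.3 0 -1"

```text
t: 28.95
eef_pos: [0.5783, 0.0297, 0.1387]
tool_rot: [0.001, 0.744, 0.668, 0.0]
contact_force: [-0.8, -2.3, 2.7]
gripper_width: 0.157
grasp_force: 22.2
```

```bash
python3 -c "
from h import *
jigpose()"
```

```text
jig xyz [0.001  0.0028 0.1387] yaw -6.2 F jig [-0.5 -2.4  2.7] M jig [-0.32  0.22 -0.  ] grip 0.157 22.2 t 28.95
```

Emit:
carry_out --pt "0 0 0.2 0 -1" --pt "0 0 0.2 0 -1" --pt "0 0 0.2 0 -1" --pt "0 0 0.1 0 -1" --pt "0 0 0 0 -1"

```text
t: 29.45
eef_pos: [0.5784, 0.0298, 0.1324]
tool_rot: [0.0, 0.744, 0.668, 0.001]
contact_force: [-3.7, -4.6, 10.4]
gripper_width: 0.161
grasp_force: 23.6
```

Emit:
carry_out --pt "0 0 -0.5 0 -1" --pt "0 0 -1 0 -1" --pt "0 0 -0.5 0 -1" --pt "0 0 0 0 -1"

```text
t: 29.85
eef_pos: [0.5784, 0.0308, 0.1521]
tool_rot: [0.0, 0.744, 0.668, 0.001]
contact_force: [0.6, -0.5, -1.7]
gripper_width: 0.158
grasp_force: 21.8
```

```bash
cat > bart.py <<'E'
from rib import *
# tilt of the held bar: fit blue rib box in the wrist (and scene) image; rib centre below TCP
o,p,a,_=state();jigpose()
M=[]
for n in("wrist","scene"):
    c=imaging.calibration(n);im=imaging.read_camera(n)[:,:,::-1].copy();cv2.imwrite(f"pics/{sys.argv[1]}_{n}.png",im)
    l,st,ct=blue(im);q=proj(c,p+[0,0,.005])[0]
    i=min([i for i in range(1,len(st)) if st[i,4]>(300 if n=="wrist" else 15)],key=lambda i:np.hypot(*(ct[i]-q)));print(n,st[i],ct[i].round(1),q.round(1))
    h=cv2.cvtColor(im,cv2.COLOR_BGR2HSV)
    wm=((h[...,1]<60)&(h[...,2]>150)).astype(np.uint8)
    M.append((c,(l==i).astype(np.uint8)))
E
python3 bart.py e1
```

```text
jig xyz [0.0009 0.0039 0.1521] yaw -6.13 F jig [ 0.7 -0.4 -1.7] M jig [-0.08  0.01 -0.02] grip 0.158 21.8 t 29.85
wrist [ 239  182   36  144 4767] [256.7 252.5] [258.  248.5]
scene [235 177   9  13  61] [238.9 183.5] [235.4 181.7]
```

```bash
cat >> bart.py <<'E'
ty=np.array([np.cos(np.radians(a)),np.sin(np.radians(a)),0]);tx=np.array([-ty[1],ty[0],0])  # tx=+jig y
P=np.array([[i*.007,b*.03,z] for i in(-1,1) for b in(-1,1) for z in(.014,.044)])
K=3
def pose(s):
    th,dy,dz=s; t=np.radians(th)
    by=np.cos(t)*tx-np.sin(t)*np.array([0,0,1.]);bz=np.sin(t)*tx+np.cos(t)*np.array([0,0,1.])  # th>0: +y end low
    piv=p+[0,0,.0187]; org=piv-bz*(.0376+dz)+by*dy
    return org,by,bz
def cost(s,full=False):
    org,by,bz=pose(s);tot=[]
    for c,m in M[:1]:
        mm=cv2.resize(m,None,fx=K,fy=K,interpolation=cv2.INTER_NEAREST)
        q=proj(c,[org+v[0]*ty+v[1]*by+v[2]*bz for v in P]);S=np.zeros_like(mm);cv2.fillConvexPoly(S,cv2.convexHull(((q+.5)*K-.5).round().astype(np.int32)),1)
        tot.append(float((S&mm).sum())/float((S|mm).sum()))
    return tot if full else -sum(tot)
for t0 in(0,8):
    r=minimize(cost,[t0,0,0],method="Nelder-Mead",options=dict(initial_simplex=[[t0,0,0],[t0+4,0,0],[t0,.004,0],[t0,0,.003]]));print(r.x.round(4),cost(r.x,True))
    org,by,bz=pose(r.x);J=R.from_euler('z',-.1116).as_matrix()
    for y in(.1,-.1):print("  bar end y",y,"jig",(J.T@(org+y*by-[.577,.027,0])).round(4))
E
python3 bart.py e2
```

```text
jig xyz [0.0003 0.0037 0.1513] yaw -6.14 F jig [-0.6 -0.5 -2.3] M jig [-0.03  0.04 -0.03] grip 0.158 21.8 t 29.95
wrist [ 239  182   36  144 4770] [256.7 252.5] [258.  248.5]
scene [235 177   9  13  59] [239.  183.6] [235.5 181.7]
[ 0.0686 -0.0008  0.0047] [0.9242683091309626]
  bar end y 0.1 jig [-1.000e-04  1.029e-01  1.275e-01]
  bar end y -0.1 jig [ 0.0008 -0.0971  0.1278]
[2.3631e+00 3.0000e-04 3.9000e-03] [0.9198378944086931]
  bar end y 0.1 jig [-1.000e-04  1.022e-01  1.244e-01]
  bar end y -0.1 jig [ 0.0008 -0.0976  0.1327]
```

Emit:
carry_out --pt "0 0 0.5 0 -1" --pt "0 0 0.4 0 -1" --pt "0 0 0 0 -1"

```text
t: 30.35
eef_pos: [0.5771, 0.0303, 0.1413]
tool_rot: [-0.0, 0.744, 0.668, -0.001]
contact_force: [-0.4, -0.3, -1.5]
gripper_width: 0.161
grasp_force: 21.8
```

Emit:
carry_out --pt "0 0 0.3 0 -1" --pt "0 0 0.2 0 -1" --pt "0 0 0 0 -1"

```text
t: 30.65
eef_pos: [0.5776, 0.0303, 0.1369]
tool_rot: [-0.0, 0.744, 0.668, -0.0]
contact_force: [0.0, -0.4, -3.0]
gripper_width: 0.157
grasp_force: 21.8
```

Pressing at the hook end raised that end, which is the wrong way. I'll press the fork end down on the hook top instead, with the bar shifted 20 cm along +y.

Emit:
carry_out --pt "0 0 -2.2 0 -1" --pt "0 0 -2.3 0 -1" --pt "1.5 0 0 0 -1" --pt "3 0 0 0 -1" --pt "3.1 0 0 0 -1" --pt "3.1 0 0 0 -1" --pt "3.1 0 0 0 -1" --pt "3.1 0 0 0 -1" --pt "2.2 0 0 0 -1" --pt "0.5 0 0 0 -1" --pt "0 0 0 0 -1"

```text
t: 31.75
eef_pos: [0.5985, 0.2258, 0.1816]
tool_rot: [0.0, 0.744, 0.669, -0.001]
contact_force: [-1.0, -0.5, -2.5]
gripper_width: 0.161
grasp_force: 21.8
```

```bash
python3 -c "
from h import *
jigpose()"
```

```text
jig xyz [-0.0008  0.2     0.1816] yaw -6.08 F jig [-1.  -0.6 -2.5] M jig [-0.07 -0.02 -0.05] grip 0.161 21.8 t 31.75
```

Emit:
carry_out --pt "0 0 0.8 0 -1" --pt "0 0 0.8 0 -1" --pt "0 0 0.4 0 -1" --pt "0 0 0.4 0 -1" --pt "0 0 0.4 0 -1" --pt "0 0 0.4 0 -1"

```text
t: 32.35
eef_pos: [0.5992, 0.2253, 0.1503]
tool_rot: [0.0, 0.744, 0.668, 0.0]
contact_force: [0.2, 1.1, 1.5]
gripper_width: 0.157
grasp_force: 22.2
```

Emit:
carry_out --pt "0 0 0.3 0 -1" --pt "0 0 0.3 0 -1" --pt "0 0 0.3 0 -1" --pt "0 0 0.3 0 -1" --pt "0 0 0.2 0 -1" --pt "0 0 0 0 -1"

```text
t: 32.95
eef_pos: [0.5988, 0.2252, 0.136]
tool_rot: [-0.0, 0.744, 0.668, -0.0]
contact_force: [-0.9, 0.9, -0.2]
gripper_width: 0.157
grasp_force: 22.4
```

Emit:
carry_out --pt "0 0 0.2 0 -1" --pt "0 0 0 0 -1"

```text
t: 33.15
eef_pos: [0.5988, 0.2252, 0.1341]
tool_rot: [-0.0, 0.744, 0.668, 0.0]
contact_force: [1.4, 3.0, -0.4]
gripper_width: 0.159
grasp_force: 22.5
```

Emit:
carry_out --pt "0 0 0.2 0 -1" --pt "0 0 0 0 -1" --pt "0 0 -1.5 0 -1" --pt "0 0 -2.5 0 -1" --pt "0 0 0 0 -1"

```text
t: 33.65
eef_pos: [0.6008, 0.2243, 0.1758]
tool_rot: [0.001, 0.745, 0.667, 0.002]
contact_force: [1.0, -0.2, -1.0]
gripper_width: 0.158
grasp_force: 22.3
```

```bash
python3 bart.py e3
python3 - <<'E'
# profile check: white bar far/near end in the wrist image rows along the centre column
import cv2,numpy as np
im=cv2.imread("pics/e3_wrist.png")
for u in (256,):
    print([tuple(int(x) for x in im[r,u]) for r in range(60,384,12)])
E
```

```text
jig xyz [0.0017 0.1987 0.1758] yaw -6.25 F jig [ 1.  -0.1 -1. ] M jig [ 0.04 -0.01 -0.06] grip 0.158 22.3 t 33.65
wrist [ 240  190   35  147 4789] [256.8 263.3] [258.  248.5]
scene [275 216   8  12  58] [277.6 221.9] [273.1 218.7]
[ 2.0904 -0.0049  0.0035] [0.9146886748381643]
  bar end y 0.1 jig [0.0014 0.2923 0.1499]
  bar end y -0.1 jig [0.0019 0.0924 0.1572]
[ 8.2866e+00 -1.5000e-03  1.8000e-03] [0.9143419326628771]
  bar end y 0.1 jig [0.0014 0.2905 0.1413]
  bar end y -0.1 jig [0.0019 0.0926 0.1701]
[(212, 220, 225), (212, 219, 225), (212, 220, 225), (212, 220, 225), (211, 220, 224), (211, 220, 224), (212, 220, 224), (211, 217, 222), (210, 217, 222), (207, 216, 221), (208, 216, 220), (139, 66, 40), (176, 82, 45), (176, 82, 42), (172, 78, 38), (174, 78, 36), (172, 76, 33), (170, 73, 31), (170, 73, 29), (171, 72, 28), (169, 71, 26), (169, 70, 26), (168, 69, 24), (130, 50, 16), (30, 24, 23), (32, 25, 24), (30, 26, 25)]
```

Emit:
carry_out --pt "-1 0 -0.4 0 -1" --pt "-2 0 0 0 -1" --pt "-3 -0.1 0 0 -1" --pt "-3 0 0 0.1 -1" --pt "-3 0 0 0 -1" --pt "-3 0 0 0 -1" --pt "-3 0 0 0 -1" --pt "-2.5 0 0 0 -1" --pt "-1.5 0 0 0 -1" --pt "-0.9 0 0 0 -1" --pt "0 0 0 0 -1"

```text
t: 34.85
eef_pos: [0.5726, -0.0039, 0.1762]
tool_rot: [-0.0, 0.745, 0.667, -0.0]
contact_force: [-0.7, 0.4, -2.0]
gripper_width: 0.16
grasp_force: 22.2
```

```bash
python3 bart.py e4
```

```text
jig xyz [-0.001  -0.0312  0.1762] yaw -6.39 F jig [-0.8  0.3 -2. ] M jig [-0.05  0.05 -0.02] grip 0.16 22.2 t 34.85
wrist [ 240  190   35  147 4785] [256.8 263.3] [258.  248.5]
scene [229 165   8  14  60] [232.3 172.4] [229.  170.5]
[ 2.6751e+00 -2.7000e-03  4.0000e-04] [0.9168747150641513]
  bar end y 0.1 jig [-0.001   0.0642  0.1524]
  bar end y -0.1 jig [-0.001  -0.1356  0.1617]
[ 9.5792e+00 -7.0000e-04  1.2000e-03] [0.9186331596690163]
  bar end y 0.1 jig [-0.001   0.0603  0.1401]
  bar end y -0.1 jig [-0.001  -0.1369  0.1734]
```

Aligned. I'll lower to z ≈ 0.134 outside the hook, then slide in along +y, watching the force.

Emit:
carry_out --pt "0 0.1 1.2 0 -1" --pt "0 0 1.2 0 -1" --pt "0 0 1 0 -1" --pt "0 0 0.8 0 -1" --pt "0 0 0 0 -1"

```text
t: 35.45
eef_pos: [0.573, -0.0024, 0.1326]
tool_rot: [-0.001, 0.745, 0.667, -0.001]
contact_force: [-0.9, 0.3, -0.8]
gripper_width: 0.156
grasp_force: 22.1
```

Emit:
carry_out --pt "0.7 0 0 0 -1" --pt "0.7 0 0 0 -1" --pt "0.6 0 0 0 -1" --pt "0.5 0 0 0 -1" --pt "0 0 0 0 -1"

```text
t: 35.95
eef_pos: [0.577, 0.0235, 0.1345]
tool_rot: [0.0, 0.744, 0.668, 0.0]
contact_force: [-0.1, 0.6, -0.4]
gripper_width: 0.161
grasp_force: 22.2
```

```bash
python3 -c "
from h import *
jigpose()"
```

```text
jig xyz [ 0.0004 -0.0035  0.1345] yaw -6.17 F jig [-0.2  0.6 -0.4] M jig [0.01 0.03 0.04] grip 0.161 22.2 t 35.95
```

Emit:
carry_out --pt "0.2 0 0 0 -1" --pt "0.2 0 0 0 -1" --pt "0 0 0 0 -1"

```text
t: 36.25
eef_pos: [0.5769, 0.0245, 0.1345]
tool_rot: [0.001, 0.745, 0.667, -0.001]
contact_force: [-1.4, -5.1, 0.6]
gripper_width: 0.163
grasp_force: 22.5
```

Emit:
carry_out --pt "0.2 0 0 0 -1" --pt "0 0 0 0 -1"

```text
t: 36.45
eef_pos: [0.577, 0.0246, 0.1347]
tool_rot: [0.001, 0.746, 0.666, -0.001]
contact_force: [-1.6, -7.6, 2.4]
gripper_width: 0.159
grasp_force: 22.7
```

Emit:
carry_out --pt "0.2 0 0 0 -1" --pt "0 0 0 0 -1"

```text
t: 36.65
eef_pos: [0.577, 0.0248, 0.1348]
tool_rot: [0.002, 0.746, 0.666, -0.002]
contact_force: [-2.7, -13.0, 3.0]
gripper_width: 0.162
grasp_force: 23.0
```

```bash
python3 -c "
from h import *
jigpose()"
```

```text
jig xyz [ 0.0002 -0.0022  0.1348] yaw -6.51 F jig [ -1.3 -13.2   3. ] M jig [-2.66  0.41  0.14] grip 0.162 23.0 t 36.65
```

Run:
```python
from h import *
import cv2,pickle
J=R.from_euler('z',-.1116).as_matrix()
for n in("w2","c1"):
    im=cv2.cvtColor(cv2.imread(f"pics/{n}.png"),cv2.COLOR_BGR2GRAY);c=pickle.load(open(f"{n}.pkl","rb"))
    for x in(-.008,0,.008):
        ys=np.arange(-.13,-.09,.001);v=[]
        for y in ys:
            u=proj(c,J@[x,y,.116]+[.577,.027,0])[0];v.append(int(im[int(round(u[1])),int(round(u[0]))]))
        print(n,x,dict(zip((ys*1000).round().astype(int).tolist(),v)))
    # red hook check
    hsv=cv2.cvtColor(cv2.imread(f"pics/{n}.png"),cv2.COLOR_BGR2HSV);m=((hsv[...,0]<6)|(hsv[...,0]>174))&(hsv[...,1]>180)&(hsv[...,2]>120)
    n_,l,st,ct=cv2.connectedComponentsWithStats(m.astype(np.uint8));i=1+st[1:,4].argmax();print(st[i],[(proj(c,J@[x,y,.128]+[.577,.027,0])[0]).round(1).tolist() for x,y in((-.022,.08),(.022,.12))])
```

```text
w2 -0.008 {-130: 58, -129: 58, -128: 60, -127: 59, -126: 60, -125: 59, -124: 53, -123: 45, -122: 45, -121: 40, -120: 41, -119: 50, -118: 59, -117: 60, -116: 61, -115: 59, -114: 59, -113: 58, -112: 57, -111: 58, -110: 57, -109: 50, -108: 152, -107: 152, -106: 186, -105: 187, -104: 185, -103: 187, -102: 185, -101: 188, -100: 187, -99: 187, -98: 186, -97: 188, -96: 187, -95: 187, -94: 187, -93: 186, -92: 186, -91: 186, -90: 186}
w2 0 {-130: 58, -129: 58, -128: 58, -127: 58, -126: 58, -125: 58, -124: 58, -123: 59, -122: 47, -121: 41, -120: 42, -119: 57, -118: 57, -117: 60, -116: 60, -115: 59, -114: 61, -113: 58, -112: 58, -111: 58, -110: 56, -109: 54, -108: 99, -107: 173, -106: 190, -105: 186, -104: 187, -103: 187, -102: 187, -101: 186, -100: 187, -99: 186, -98: 186, -97: 186, -96: 186, -95: 187, -94: 186, -93: 186, -92: 186, -91: 186, -90: 186}
w2 0.008 {-130: 114, -129: 114, -128: 114, -127: 114, -126: 114, -125: 114, -124: 115, -123: 114, -122: 116, -121: 116, -120: 119, -119: 90, -118: 60, -117: 58, -116: 60, -115: 60, -114: 60, -113: 60, -112: 56, -111: 57, -110: 61, -109: 89, -108:
[... 887 characters left out ...]
 64, -108: 63, -107: 52, -106: 177, -105: 205, -104: 201, -103: 201, -102: 201, -101: 201, -100: 201, -99: 200, -98: 200, -97: 201, -96: 201, -95: 201, -94: 201, -93: 201, -92: 200, -91: 201, -90: 200}
c1 0.008 {-130: 128, -129: 127, -128: 128, -127: 129, -126: 129, -125: 128, -124: 128, -123: 126, -122: 127, -121: 128, -120: 129, -119: 92, -118: 65, -117: 65, -116: 67, -115: 67, -114: 67, -113: 65, -112: 65, -111: 64, -110: 63, -109: 68, -108: 89, -107: 106, -106: 108, -105: 104, -104: 105, -103: 105, -102: 105, -101: 104, -100: 105, -99: 106, -98: 105, -97: 106, -96: 104, -95: 104, -94: 103, -93: 105, -92: 103, -91: 105, -90: 104}
[ 340  186   46   45 1873] [[344.2, 186.2], [382.7, 230.7]]
```

The dark/bright border at the fork is the foot of the stop's face, so parallax puts the fork stop at y ≈ −0.1137 and the hook stop at about +0.090. That matches the felt contact, so the hook end is against its stop. I'll back off 2 mm and then set the fork end down along the arc.

Emit:
carry_out --pt "-0.5 0 0 0 -1" --pt "-0.4 0 0 0 -1" --pt "0 0 0.2 0 -1" --pt "0 0 0 0 -1"

```text
t: 37.05
eef_pos: [0.5765, 0.0221, 0.1319]
tool_rot: [-0.0, 0.745, 0.668, 0.0]
contact_force: [0.1, 1.0, -3.1]
gripper_width: 0.161
grasp_force: 22.2
```

```bash
python3 -c "
from h import *
jigpose()"
```

```text
jig xyz [ 0.     -0.005   0.1319] yaw -6.23 F jig [-0.   1.  -3.1] M jig [ 0.03 -0.01  0.02] grip 0.161 22.2 t 37.05
```

Emit:
carry_out --pt "-0.1 0 0.2 0 -1" --pt "-0.1 0 0.2 0 -1" --pt "0 0 0 0 -1"

```text
t: 37.35
eef_pos: [0.5765, 0.0197, 0.1281]
tool_rot: [-0.0, 0.745, 0.667, 0.0]
contact_force: [-0.1, 1.2, -0.5]
gripper_width: 0.162
grasp_force: 22.3
```

```bash
python3 -c "
from h import *
jigpose()"
```

```text
jig xyz [ 0.0003 -0.0073  0.1281] yaw -6.25 F jig [-0.3  1.2 -0.5] M jig [0.27 0.01 0.02] grip 0.162 22.3 t 37.35
```

Emit:
carry_out --pt "0 0 0.2 0 -1" --pt "-0.1 0 0.2 0 -1" --pt "0 0 0 0 -1"

```text
t: 37.65
eef_pos: [0.5763, 0.018, 0.1241]
tool_rot: [0.0, 0.745, 0.667, -0.0]
contact_force: [0.3, -1.2, -0.6]
gripper_width: 0.159
grasp_force: 22.4
```

Emit:
carry_out --pt "-0.1 0 0.2 0 -1" --pt "0 0 0.2 0 -1" --pt "0 0 0 0 -1"

```text
t: 37.95
eef_pos: [0.5762, 0.017, 0.1201]
tool_rot: [0.0, 0.745, 0.667, -0.0]
contact_force: [0.2, -1.6, 0.2]
gripper_width: 0.162
grasp_force: 22.5
```

```bash
python3 -c "
from h import *
jigpose()"
```

```text
jig xyz [ 0.0004 -0.01    0.1201] yaw -6.3 F jig [ 0.4 -1.6  0.2] M jig [-0.07 -0.11  0.01] grip 0.162 22.5 t 37.95
```

Emit:
carry_out --pt "-0.1 0 0.2 0 -1" --pt "0 0 0.2 0 -1" --pt "0 0 0 0 -1"

```text
t: 38.25
eef_pos: [0.576, 0.0162, 0.116]
tool_rot: [-0.0, 0.745, 0.667, -0.0]
contact_force: [0.3, -1.7, 0.4]
gripper_width: 0.158
grasp_force: 22.5
```

Emit:
carry_out --pt "0 0 0.1 0 -1" --pt "0 0 0.1 0 -1" --pt "0 0 0 0 -1"

```text
t: 38.55
eef_pos: [0.576, 0.0164, 0.1142]
tool_rot: [-0.0, 0.745, 0.667, -0.0]
contact_force: [0.1, -0.9, 1.1]
gripper_width: 0.159
grasp_force: 22.5
```

```bash
python3 -c "
from h import *
jigpose()"
```

```text
jig xyz [ 0.0002 -0.0106  0.1142] yaw -6.27 F jig [ 0.2 -0.9  1.1] M jig [-0.04  0.01 -0.09] grip 0.159 22.5 t 38.55
```

Emit:
carry_out --pt "0 0 0.1 0 -1" --pt "0 0 0.1 0 -1" --pt "0 0 0 0 -1"

```text
t: 38.85
eef_pos: [0.5761, 0.0164, 0.1139]
tool_rot: [-0.001, 0.745, 0.667, 0.0]
contact_force: [-6.7, 0.2, 18.1]
gripper_width: 0.162
grasp_force: 25.0
```

Emit:
carry_out --pt "0 0 0.1 0 -1" --pt "0 0 0.1 0 -1" --pt "0 0 0 0 -1"

```text
t: 39.15
eef_pos: [0.5762, 0.0164, 0.1137]
tool_rot: [-0.001, 0.745, 0.667, 0.001]
contact_force: [-12.9, 0.7, 35.1]
gripper_width: 0.158
grasp_force: 27.7
```

```bash
python3 -c "
from h import *
jigpose()"
```

```text
jig xyz [ 0.0004 -0.0106  0.1137] yaw -6.29 F jig [-12.9  -0.8  35.1] M jig [-0.12  2.9   0.07] grip 0.158 27.7 t 39.15
```

Emit:
carry_out --pt "0 0 -0.2 0 -1" --pt "0 0 -0.1 0 -1" --pt "0 0 0 0 -0.6" --pt "0 0 0 0 -0.5" --pt "0 0 0 0 -0.4" --pt "0 0 0 0 -0.3" --pt "0 0 0 0 -0.2" --pt "0 0 0 0 -0.2"

```text
t: 39.95
eef_pos: [0.5761, 0.0164, 0.1132]
tool_rot: [-0.0, 0.745, 0.667, -0.0]
contact_force: [0.6, -0.3, 0.2]
gripper_width: 0.401
grasp_force: 0.0
```

Emit:
carry_out --pt "0 0 -0.5 0 -0.2" --pt "0 0 -1 0 -0.2" --pt "0 0 -2 0 -0.2" --pt "0 0 -3 0 -0.2" --pt "0 0 -3 0 -0.2" --pt "0 0 -3 0 -0.2" --pt "0 0 -3 0 -0.2" --pt "0 0 -1 0 -0.2" --pt "0 0 0 0 -0.2" --pt "0 0 0 0 -0.2"

```text
t: 40.95
eef_pos: [0.5755, 0.0165, 0.2775]
tool_rot: [-0.0, 0.745, 0.667, -0.0]
contact_force: [-0.7, -0.2, -0.9]
gripper_width: 0.399
grasp_force: 0.0
```

```bash
cat > chk.py <<'E'
from rib import *
import pickle
jigpose();J=R.from_euler('z',-.1116).as_matrix()
c=imaging.calibration("wrist");im=imaging.read_camera("wrist")[:,:,::-1].copy();cv2.imwrite("pics/f1.png",im)
l,st,ct=blue(im);q=proj(c,J@[0,-.01,.13]+[.577,.027,0])[0]
i=min([i for i in range(1,len(st)) if st[i,4]>300],key=lambda i:np.hypot(*(ct[i]-q)));print(st[i],ct[i],q)
m=(l==i).astype(np.uint8);K=3;mm=cv2.resize(m,None,fx=K,fy=K,interpolation=cv2.INTER_NEAREST)
P=np.array([[a*.007,b*.03,z] for a in(-1,1) for b in(-1,1) for z in(.014,.044)])
def cost(s):  # jig x,y,z, yaw, tilt
    A=R.from_euler('zx',[s[3],s[4]]).as_matrix()
    q=proj(c,(P@A.T+s[:3])@J.T+[.577,.027,0]);S=np.zeros_like(mm);cv2.fillConvexPoly(S,cv2.convexHull(((q+.5)*K-.5).round().astype(np.int32)),1)
    return -float((S&mm).sum())/float((S|mm).sum())
x0=np.array([0,-.011,.096,0,0]);r=minimize(cost,x0,method="Nelder-Mead",options=dict(initial_simplex=[x0]+[x0+d for d in np.diag([.004,.004,.004,.03,.04])],maxiter=600))
print(r.x.round(4),r.fun,"level at seat:",cost(x0))
for n in("top","scene"):
    im=imaging.read_camera(n)[:,:,::-1];cv2.imwrite(f"pics/f1_{n}.png",im);print(n,[proj(C[n],J@[0,y,.11]+[.577,.027,0])[0].round(1).tolist() for y in(-.111,.08)])
E
python3 chk.py
```

```text
jig xyz [-0.0003 -0.0106  0.2775] yaw -6.26 F jig [-0.6 -0.3 -0.9] M jig [0.02 0.03 0.  ] grip 0.399 0.0 t 40.95
[251 142  15  68 977] [257.76458547 175.24155578] [257.94161389 175.51599669]
[ 0.0001 -0.0109  0.0883  0.0076  0.0476] -0.9289878113407525 level at seat: -0.8906107566089334
top [[309.3, 175.2], [241.1, 166.5]]
scene [[217.1, 168.2], [250.1, 204.1]]
```

Run:
```python
from h import *
import cv2
J=R.from_euler('z',-.1116).as_matrix();c=imaging.calibration("wrist");im=cv2.imread("pics/f1.png")
ys=np.arange(-.13,-.085,.0015)
for x in(0,.006):print(x,[(round(float(y)*1000,1),im[int(round(u[1])),int(round(u[0]))].tolist()) for y in ys for u in [proj(c,J@[x,y,.11]+[.577,.027,0])[0]]])
# width of bar near fork and hook-side (scale -> height)
for y in(-.09,-.075,-.06,.03,.05):
    v=[];
    for x in np.arange(-.024,.0245,.001):
        u=proj(c,J@[x,y,.11]+[.577,.027,0])[0]
        v.append(int(im[int(round(u[1])),int(round(u[0]))].mean()) if 0<=u[1]<384 else -1)
    print(y,v)
```

```text
0 [(-130.0, [68, 63, 65]), (-128.5, [66, 62, 62]), (-127.0, [67, 63, 63]), (-125.5, [55, 53, 52]), (-124.0, [44, 42, 42]), (-122.5, [65, 61, 61]), (-121.0, [69, 63, 64]), (-119.5, [67, 63, 63]), (-118.0, [67, 63, 64]), (-116.5, [68, 63, 64]), (-115.0, [67, 63, 65]), (-113.5, [67, 63, 64]), (-112.0, [66, 62, 63]), (-110.5, [143, 152, 155]), (-109.0, [187, 197, 201]), (-107.5, [188, 197, 202]), (-106.0, [187, 196, 200]), (-104.5, [187, 196, 201]), (-103.0, [189, 197, 202]), (-101.5, [189, 197, 202]), (-100.0, [188, 197, 201]), (-98.5, [187, 196, 200]), (-97.0, [189, 198, 202]), (-95.5, [188, 197, 201]), (-94.0, [188, 197, 201]), (-92.5, [189, 197, 201]), (-91.0, [188, 198, 200]), (-89.5, [189, 197, 201]), (-88.0, [189, 198, 200]), (-86.5, [188, 197, 200])]
0.006 [(-130.0, [80, 78, 78]), (-128.5, [78, 75, 77]), (-127.0, [78, 75, 77]), (-125.5, [77, 75, 75]), (-124.0, [81, 77, 78]), (-122.5, [69, 64, 66]), (-121.0, [68, 63, 66]), (-119.5, [67, 63, 66]), (-118.0, [68, 63, 66]), (-116.5, [68, 63, 66]), (-115.0, [66, 63, 63]), (-113.5, [66, 62, 64]), (-112.0, [65, 63, 63]), (-110.5, [145, 1
[... 978 characters left out ...]
92, 191, 191, 191, 193, 167, 174, 174, 193, 199, 201, 152, 119, 122, 122, 121, 124, 124, 123, 124, 122, 123, 121, 119, 179, 201, 186, 152, 180, 195, 193, 192, 195, 159, 114, 130, 174, 184, 180, 180, 179, 178]
0.03 [70, 69, 68, 55, 138, 181, 191, 143, 114, 116, 117, 117, 114, 165, 199, 204, 201, 202, 200, 202, 201, 200, 202, 202, 201, 201, 200, 201, 202, 201, 201, 201, 202, 188, 112, 66, 99, 108, 107, 104, 108, 107, 105, 102, 115, 112, 107, 108, 107]
0.05 [72, 72, 67, 54, 101, 176, 189, 189, 141, 116, 115, 116, 133, 173, 201, 203, 203, 201, 201, 203, 202, 202, 202, 202, 201, 202, 203, 201, 201, 201, 201, 203, 204, 189, 133, 114, 118, 117, 119, 117, 116, 152, 181, 188, 192, 191, 187, 185, 188]
```

```bash
python3 -c "
from station import bot
print(bot.hand_in())"
```

```text
the job is handed in; nothing more can be done
None
```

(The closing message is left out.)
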